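Pry the sprung retaining clip off a lever pivot pin

TASK

The lever's pivot pin on the bracket is held by a sprung wire clip. Take the hooked pick from its stand, hook it under the clip's bow and pry the clip up off the pin with the pick, creeping so that it yields gently: do not press hard on the pin, overload the clip or let it fly. Then leave the clip in the steel dish, hang the pick back in its stand, and leave the other things on the bench where they are.

Things in the scene. Friction and masses are not known exactly. Their poses are not given: they have to be found in the camera images.
- hook_pick: Loose hooked pick, about 70 g, hanging upright in the stand. Origin at the heel of the hook on the shank's centre line; z up the shank, x the way the hook points. Shank 4 mm round to z = 58 mm; round black guard 34 mm across, z = 58 to 63; square wooden handle 14 x 14 mm, flats along x and y, z = 63 to 135; cap to 137.
- pick_grip (a point): Point on the pick's handle to grip, pick (0, 0, 100) mm; a grip of 60 N or more holds it against the pull.
- pick_tip (a point): Centre of the hook's tip, pick (11, 0, 4.6) mm. The hook is 3.2 mm round wire from the pick's origin (heel) by (7.5, 0, 0.6) to here: nearly level, then turned up, so a hung clip stays on. Lowest point 2 mm below the pick's origin, highest 6.2 mm above it; reach 12.6 mm from the shank's centre line.
- stand: Fixed pick stand: dark plate 72 x 72 mm on four corner rods over a foot plate 76 x 76 mm. Origin under its centre; plate top at z = 88 mm, with a round 26 mm hole in its centre. The pick hangs in the hole, guard resting on the plate; the pick's origin is then 30 mm above the bench.
- bracket: Fixed grey bracket, base 124 x 84 x 12 mm, origin under its centre, z up. A cheek at x = 25 to 49 mm (98 mm high) carries a level steel pin, 18 mm diameter, along x at y = 0, z = 70 mm. A lever hub (30 mm diameter, front face at x = -2 mm) sits on the pin behind the clip; its arm goes to +y.
- pin_end (a point): Centre of the pin's free end face, bracket (-39, 0, 70) mm; axes as the bracket's. The pin points to -x.
- groove (a point): Middle of the pin's groove, on the pin axis, bracket (-20, 0, 70) mm; axes as the bracket's. The groove is 6 mm wide and 2 mm deep; 16 mm of plain pin lie between it and the free end. The top of the pin is 9 mm above this point. Pressing more than 10 N on the pin with the pick marks it.
- clip: Loose sprung clip of 4 mm round steel wire, about 20 g, upright across the pin in the groove. Origin on the pin axis when seated; z up to the bow, x along the pin, y across. Stiff bow above, two sprung legs gripping the pin from below, down to z = -12 mm; 26 mm wide. It comes off upward (legs clear of the pin after 21 mm) and then hangs by its bow on the hook.
- clip_bow (a point): Middle of the bow's underside, clip (0, 0, 19.4) mm. Between pin and bow is a window 10 mm high, 11 mm wide, open along the pin from its free end. A creeping pull here of 8 to 12 N spreads the heavily damped legs and the clip snaps past after 6 to 10 mm of rise; faster than a few mm/s the force soon passes 16 N, which bends it.
- dish: Fixed round shallow steel dish, 106 mm across, 8 mm high, flat floor 77 mm across, 2 mm above the bench; origin under its centre. To shed the clip here: stand its legs on the floor, sink the hook well below the bow, push the bow forward (the hook's x) with the shank so that the clip falls over the tip, lift.
- brew_ring: Bystander: loose metal brew ring casting with two lugs, 85 x 92 x 46 mm, origin under its centre.
- lever_arm: Bystander: loose cast lever arm, 100 x 34 x 24 mm, origin under its centre.
Not all that is in view belongs to the job. There is more than one size of the hook_pick; the job needs the middle-sized.

How it is judged:
By the outcome, as a careful person would: the job done as asked, in the order asked, and still so for the second after the job is handed in, with the robot touching nothing.
It also fails if it takes over 72 s, if anything falls off the work surface, if the arm or the gripper's body presses on something with over 40 N, if the wrist force passes 120 N, or if a joint passes its speed limit or range.

ROBOT

A 7-joint arm with a two-finger parallel gripper is mounted at the origin on the work surface; the furniture and walls round the work are solid. World frame = base frame: x ahead of the robot, y to its left, z up, the work surface at z = 0. Lengths are in m, angles in rad, forces in N, time in s.
With the tool pointing down it reaches from about 0.425 to 0.925 m from the base axis. Payload 6.8 kg.
Tool frame: the origin (TCP) lies on the centre line of the jaws, within the pads' length; the fingertips stand 14 mm ahead of it and the grasp point (between the pads) lies 5 mm behind it (r.tips_ahead is the distance from the TCP to the fingertips, in m); z points along the fingers, y is the line along which they close (so a half turn about z gives the same grasp; the last joint's range is limited). The gripper opens to 85 mm and grips with 20 to 120 N. Pads are 22 mm wide; open, the fingers measure 114 mm over their backs; the gripper's body (76 mm by 85 mm) begins 54 mm behind the grasp point. The pads swing forward as they close: fully open they stand 13 mm farther back than shut.
Start: joints at [1.21, 0.477, 0.022, 1.555, -0.011, 1.109, -0.083], TCP at [0.169, -0.654, 0.245] pointing down, gripper open.
Joint ranges: [-2.96, 2.96], [-0.34, 2.1], [-1.41, 1.46], [0.24, 2.44], [-1.37, 4.51], [0.17, 1.92], [-2.96, 2.96]. Speed limits (rad/s): [2.39, 2.39, 3.14, 3.14, 3.14, 3.14, 3.14].

INTERFACE

Orientations are given as a rotation vector (axis times angle).
In Python, from bench import r, eyes gives the robot as it stands.
- The arm moves only by the tool step_arm, never from a script. Its argument "rows" is a list of rows, each a list of 6 numbers: the shift along the world's x, y, z in units of 60 cm (1.0 is 60 cm), then the turn, a rotation vector about the world's x, y, z in units of pi rad (1.0 is pi rad). In form: [[x, y, z, rx, ry, rz], ...]. A call has 1 to 5 rows; each row is the pose to reach, as a shift and turn from the pose commanded when the call began, turning the shorter way round; what a row does not reach only later rows make up. A row lasts 1/12 s, in which the tool goes at most 41.7 mm and 7.16 degrees, less where a joint would pass 70% of its speed; a pose out of reach is approached as far as the arm can. A call with a number of a shift or a turn outside -1 to 1 is refused whole. A call with a gripper value outside its range is refused whole. "jaw" is the closure, from 0 (fully open) to 1 (shut), set as the call begins (left out, the last holds). The fingers move at their own pace and stop on an object; "squeeze" is the grip in N (left out, the last holds). Time passes only in rows, so rows that repeat a pose let the fingers close. It gives the time, the measured TCP pose, the force, the opening and the grip force at its end, in the units of the state.
- r.get_obs(): the state, without advancing time (a new reading comes with each control period).
- eyes.grab_frame(name): name is "scene" or "top" or "wrist"; returns the picture (480x640x3 uint8, red, green, blue); there is no depth.
- eyes.camera_info(name): a dict with "mtx" (3x3 intrinsics, pixels), "extrinsics" (4x4, takes a point from camera to world coordinates); the wrist camera has in their place "tool_from_camera" (4x4, takes a point from camera to tool coordinates, whose origin is the TCP and whose axes are the flange's). Camera axes: x right, y down, z forward; pixel columns grow to the right and rows downward; lengths in m; the calibration is good to about 2 mm. A picture is of the moment at which its call begins: read the wrist's pose just before it. camera_info takes no time and is no camera call.
- r.hand_in(): hands the job in; it is judged then, once.
The state is a dict: "clock": time; "joints": joint angles; "qvel": joint speeds; "tau": joint torques, N m; "tcp_pos": TCP position; "orientation": TCP orientation; "contact_force": force on the tool from outside, world axes, zero at the start; "moment": the same for the moment, N m; "grip_width": finger opening in m; "gripper_force": force on a finger pad.
Only numpy, scipy, OpenCV 4.12 (cv2) and the standard library are available. Lean on these libraries where they do the work, as an engineer would, in place of code of your own. Each camera call takes 0.05 s, during which the arm holds its last target. There are 200 camera calls.

## Working session

There is one attempt and no reset: what is moved stays moved. The work goes in short steps, Python scripts to look and compute and a tool call to move; the robot and the scene stay as the last step left them, time stands still between calls to the robot, and variables do not carry over. Pictures are saved under pics/ and viewed, at most 10 in all, crops included, and the job is handed in when it is done.

Besides the shell and the picture viewer there is one more tool, called after "Emit:" as name(argument=value, ...), one argument or row to a line, values as JSON. step_arm: Moves the arm, as the interface text tells. Shifts and turns lie within -1 to 1; 1 stands for 60 cm of shift or pi rad of turn. Its arguments: {"type":"object","properties":{"rows":{"type":"array"},"jaw":{"type":"number"},"squeeze":{"type":"number"}},"required":["rows"]}

```bash
mkdir -p pics; ls
python3 - <<'E'
from bench import r, eyes
import cv2, numpy as np
np.set_printoptions(precision=4,suppress=True)
for n in("scene","top"):
    cv2.imwrite(f"pics/{n}0.png",eyes.grab_frame(n)[:,:,::-1])
    i=eyes.camera_info(n);print(n,i["mtx"],i["extrinsics"])
print(eyes.camera_info("wrist"),r.get_obs(),r.tips_ahead)
E
```

```text
pics
scene [[548.6257   0.     314.3702]
 [  0.     548.6257 237.7423]
 [  0.       0.       1.    ]] [[-0.6332 -0.4825  0.6052 -0.1847]
 [-0.7739  0.3809 -0.5059  0.573 ]
 [ 0.0136 -0.7887 -0.6146  0.8203]
 [ 0.      0.      0.      1.    ]]
top [[522.9972   0.     314.5041]
 [  0.     522.9972 246.2557]
 [  0.       0.       1.    ]] [[ 0.0169 -0.9782  0.2067  0.3443]
 [-0.9999 -0.0173 -0.0002 -0.0215]
 [ 0.0038 -0.2067 -0.9784  1.0304]
 [ 0.      0.      0.      1.    ]]
{'mtx': array([[370.2695,   0.    , 323.8829],
       [  0.    , 370.2695, 240.2325],
       [  0.    ,   0.    ,   1.    ]]), 'tool_from_camera': array([[-0.0002, -0.9502, -0.3116,  0.0798],
       [ 1.    , -0.    , -0.0007,  0.0007],
       [ 0.0006, -0.3116,  0.9502, -0.1286],
       [ 0.    ,  0.    ,  0.    ,  1.    ]])} {'clock': 0.1, 'joints': array([ 1.2099,  0.4777,  0.0223,  1.5563, -0.0115,  1.1093, -0.0831]), 'qvel': array([-0.0001, -0.0004, -0.0007, -0.0029,  0.0003,  0.0013, -0.0002]), 'tau': array([  0.0039, -59.7757,   1.6134, -28.1953,   0.0128,   0.0051,
         0.    ]), 'tcp_pos': array([ 0.1687, -0.6531,  0.2444]), 'orientation': array([-3.1149, -0.3959,  0.0005]), 'contact_force': array([-1.2737, -0.7008, -0.2752]), 'moment': array([0.0198, 0.0033, 0.0734]), 'gripper_force': 0.0, 'grip_width': 0.08553732880217908} 0.014
```

View pics/scene0.png

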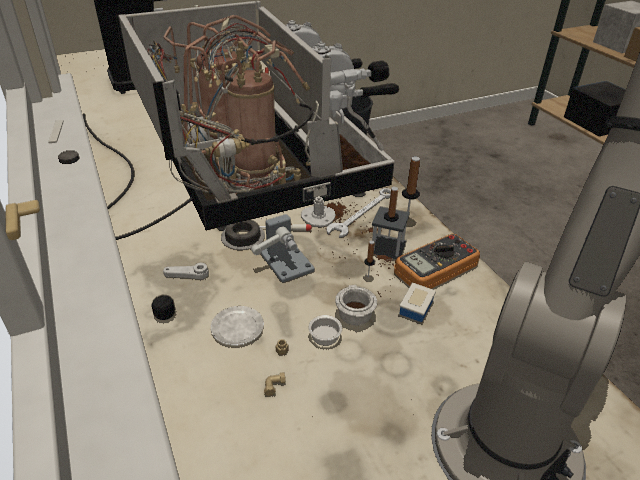

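View pics/top0.png

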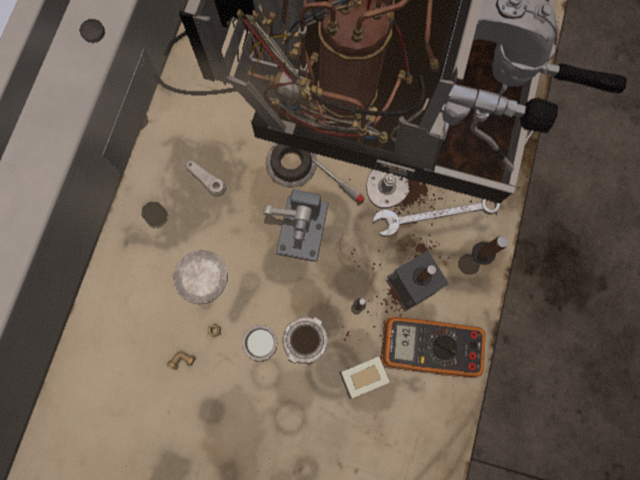

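The scene picture shows three picks: large at (412,175) loose, one in the stand at (392,205), small at (370,255). In the top view they are at (497,243), (430,272) and (361,305). The one in the stand should be the middle-sized one, so I'll check it in a crop. The bracket is at top (302,225) and the dish at top (201,277).

Run:
```python
import cv2, numpy as np
t=cv2.imread("pics/top0.png");s=cv2.imread("pics/scene0.png")
def c(im,x,y,w,h,k):return cv2.resize(im[y:y+h,x:x+w],None,fx=k,fy=k,interpolation=cv2.INTER_CUBIC)
a=c(t,260,180,100,100,4);b=c(t,380,220,100,100,4)   
d=c(s,240,200,100,100,4)[:,:400];e=c(s,345,145,100,125,3.2)
im=np.zeros((600,800,3),np.uint8)
a=c(t,260,185,80,80,5)[:300];im[0:400,0:400]=c(t,260,185,80,80,5);im[:400,400:800]=c(t,380,225,80,80,5)
cv2.imwrite("pics/c1.png",im[:400])
im2=np.zeros((600,800,3),np.uint8)
im2[:480,:400]=c(s,245,205,80,96,5);im2[:600,400:800]=c(s,350,150,80,120,5)
cv2.imwrite("pics/c2.png",im2)
```

```text
(no output)
```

View pics/c1.png

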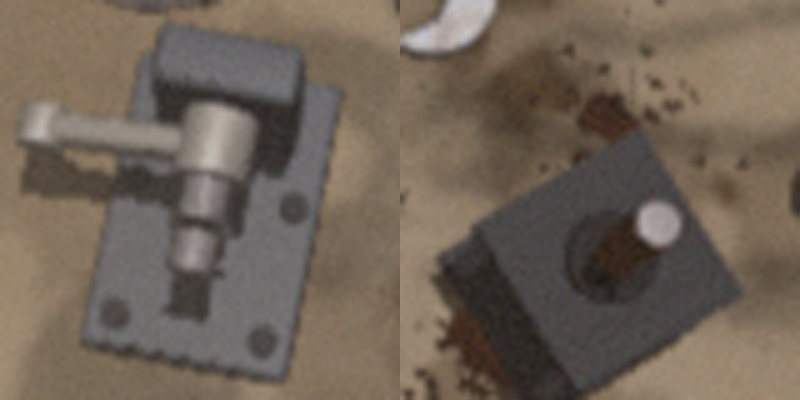

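View pics/c2.png

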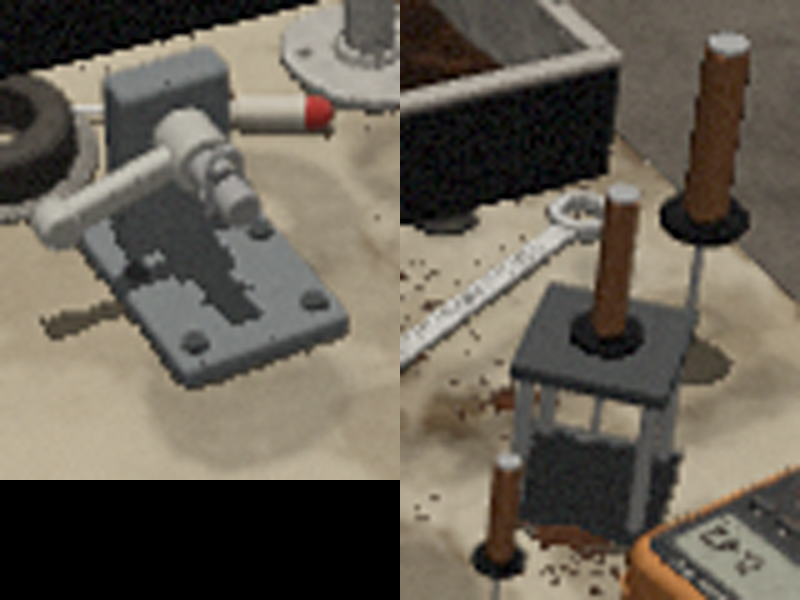

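The crops confirm that the picked candidate is the one in the stand: the middle size, larger than the pick at (370,255) and smaller than the one at (412,175), with its guard on the plate. The clip is on the pin at top about (300,222). I'll fit the poses now.

```bash
cat > h.py <<'E'
import numpy as np, cv2
from bench import r, eyes
from scipy.optimize import least_squares
from scipy.spatial.transform import Rotation as R
np.set_printoptions(precision=4,suppress=True)
def proj(n,P,obs=None):
    i=eyes.camera_info(n);P=np.atleast_2d(P)
    if n=="wrist":
        T=np.eye(4);T[:3,:3]=R.from_rotvec(obs["orientation"]).as_matrix();T[:3,3]=obs["tcp_pos"];E=T@i["tool_from_camera"]
    else:E=i["extrinsics"]
    c=(P-E[:3,3])@E[:3,:3];u=c@i["mtx"].T
    return u[:,:2]/u[:,2:]
def place(p,L):
    L=np.atleast_2d(L)/1000;c,s=np.cos(p[2]),np.sin(p[2])
    return np.c_[p[0]+c*L[:,0]-s*L[:,1],p[1]+s*L[:,0]+c*L[:,1],L[:,2]]
def fit(data,p0):
    f=lambda p:np.concatenate([(proj(n,place(p,L),o)-uv).ravel() for n,L,uv,o in data])
    q=least_squares(f,p0);return q.x,q.fun.reshape(-1,2)
E
python3 - <<'E'
from h import *
A=lambda x:np.array(x,float)
T=lambda X,ox,oy:A(X)/5+[ox-.4,oy-.4]
# stand: z=88 corners. match cyc order
ct=T([[640,130],[742,292],[585,395],[475,225]],380-80,225)  # crop offset 400px
cs=T([[552,285],[697,315],[655,403],[512,375]],350-80,150)
C=A([[36,36,88],[36,-36,88],[-36,-36,88],[-36,36,88]])
best=None
for k in range(4):
    p,e=fit([("top",C,ct,None),("scene",np.roll(C,k,0),cs,None)],[.35,-.25,.5])
    if best is None or (e**2).sum()<best[0]: best=((e**2).sum(),p,e)
print("stand",best)
for n,uv in(("top",T([[659,223]],300,225)),("scene",T([[622,192]],270,150))):
    pass
cap=[("top",A([[0,0,167]]),T([[659,223]],300,225),None),("scene",A([[0,0,167]]),T([[622,192]],270,150),None)]
f=least_squares(lambda p:np.concatenate([(proj(n,[p[0],p[1],p[2]])-uv).ravel() for n,_,uv,_ in cap]),[.35,-.25,.16]);print("cap",f.x,f.fun)
# bracket
bt=T([[82,345],[283,380],[343,92]],260,185); B=A([[-62,42,12],[-62,-42,12],[62,-42,12]])
bs=T([[190,388],[348,325]],245,205); BS=A([[-62,42,0],[-62,-42,0]])
bs2=T([[188,375],[350,318]],245,205)
p,e=fit([("top",B,bt,None),("scene",B[:2],bs2,None)],[.5,0,0]);print("bracket",p,e)
print("pin_end",place(p,[-39,0,70]),"predicted px top crop",(proj("top",place(p,[[-39,0,79],[-39,0,70],[-20,0,89]]))-[260,185])*5,(proj("scene",place(p,[[-39,0,70],[-20,0,93]]))-[245,205])*5)
p,e=fit([("top",A([[0,0,8]]),A([[201,277]]),None),("scene",A([[0,0,8]]),A([[238,326]]),None)],[.3,.2,0]);print("dish",p,e)
E
```

```text
stand (np.float64(23.722758479019706), array([ 0.4895, -0.2167, -1.0246]), array([[-0.5922,  0.001 ],
       [ 0.5371,  1.1647],
       [-1.4707,  0.6015],
       [-0.7299,  0.4986],
       [-0.9766, -1.5156],
       [ 0.1595, -1.3432],
       [ 1.9821, -1.479 ],
       [-0.7635, -2.5771]]))
cap [ 0.4914 -0.2187  0.1638] [ 0.0673  0.0771 -0.1351 -0.0127]
bracket [ 0.5965  0.0043 -0.1734] [[-0.9961  0.2633]
 [ 0.3953  1.1772]
 [-0.0795 -0.3833]
 [-0.6285 -0.772 ]
 [ 0.4668 -1.4023]]
pin_end [[0.5581 0.011  0.07  ]] predicted px top crop [[185.3532 271.2785]
 [186.0422 276.5369]
 [194.6208 216.2372]] [[242.3443 208.0034]
 [221.5624 142.748 ]]
dish [0.4923 0.2024 0.    ] [[-0.7556  1.035 ]
 [-0.0927 -1.7936]]
```

Run:
```python
from h import *
b=np.array([.4908,-.218])
for k in range(8):
    y=-1.0246+k*np.pi/4
    q=proj("scene",place([*b,y],[[0,0,30],[0,0,58],[11,0,34.6]]))
    print(round(np.degrees(y)),((q-[350,150])*5+[400,0]).round(0).tolist())
s=cv2.imread("pics/scene0.png")
cv2.imwrite("pics/c3.png",cv2.resize(s[220:265,370:420],None,fx=12,fy=12,interpolation=cv2.INTER_CUBIC))
```

```text
-59 [[590.0, 430.0], [596.0, 383.0], [596.0, 409.0]]
-14 [[590.0, 430.0], [596.0, 383.0], [579.0, 410.0]]
31 [[590.0, 430.0], [596.0, 383.0], [568.0, 418.0]]
76 [[590.0, 430.0], [596.0, 383.0], [571.0, 429.0]]
121 [[590.0, 430.0], [596.0, 383.0], [586.0, 436.0]]
166 [[590.0, 430.0], [596.0, 383.0], [603.0, 436.0]]
211 [[590.0, 430.0], [596.0, 383.0], [614.0, 428.0]]
256 [[590.0, 430.0], [596.0, 383.0], [611.0, 417.0]]
```

View pics/c3.png

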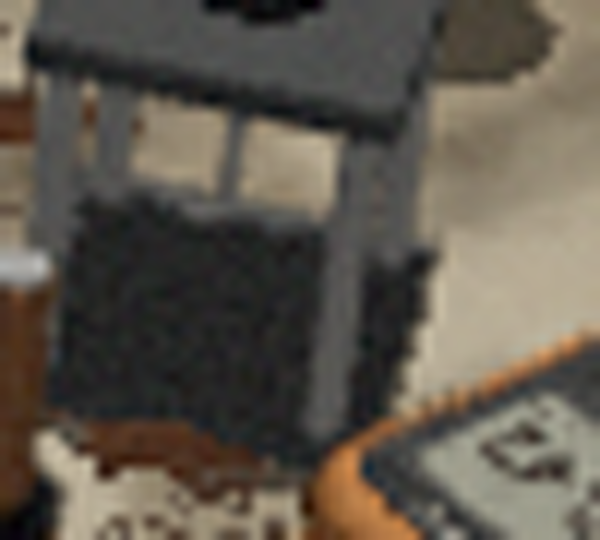

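The shank's foot is visible at about (225,195) in the crop, but the hook's direction is ambiguous. I'll look from close by with the wrist camera on the way in.

```bash
cat >> h.py <<'E'
def Rt(psi,tilt=0):
    "tool down with tool x at world angle psi (deg), tilted about tool y so the fingers lean to -x of tool"
    return R.from_euler('z',psi,degrees=True)*R.from_matrix([[1,0,0],[0,-1,0],[0,0,-1]])*R.from_euler('y',-tilt,degrees=True)
def go(pos,Rn):
    o=r.get_obs();d=(np.array(pos)-o["tcp_pos"])/.6
    w=(Rn*R.from_rotvec(o["orientation"]).inv()).as_rotvec()/np.pi
    print("t",round(o["clock"],2),"row",d.round(4).tolist()+w.round(4).tolist())
E
python3 - <<'E'
from h import *
print(Rt(90,27).as_matrix(), Rt(14.5).as_rotvec())
go([.46,-.10,.26],Rt(90,27))
E
```

```text
[[ 0.     1.    -0.   ]
 [ 0.891 -0.    -0.454]
 [-0.454  0.    -0.891]] [3.1165 0.3965 0.    ]
t 0.1 row [0.4855, 0.9218, 0.026, -0.1278, 0.0983, 0.4114]
```

Emit:
step_arm(
  rows=[
    [0.1214,0.2305,0.02,-0.032,0.0246,0.1028],
    [0.1214,0.2305,0.02,-0.032,0.0246,0.1028],
    [0.1214,0.2305,0.02,-0.032,0.0246,0.1028],
    [0.1214,0.2305,0.02,-0.032,0.0246,0.1028],
  ],
  jaw=0,
)

```text
clock: 0.43
tcp_pos: [0.2441, -0.511, 0.2568]
orientation: [2.92, 0.88, -0.136]
contact_force: [1.6, 1.4, 0.6]
grip_width: 0.0852
gripper_force: 0.0
```

Emit:
step_arm(
  rows=[
    [0.1214,0.2305,0.01,-0.032,0.0246,0.1028],
    [0.1214,0.2305,0.01,-0.032,0.0246,0.1028],
    [0.1214,0.2305,0.01,-0.032,0.0246,0.1028],
    [0.1214,0.2305,0.01,-0.032,0.0246,0.1028],
  ],
)

```text
clock: 0.77
tcp_pos: [0.3158, -0.3726, 0.2631]
orientation: [2.651, 1.3, -0.262]
contact_force: [0.9, 0.5, -0.1]
grip_width: 0.0855
gripper_force: 0.0
```

Emit:
step_arm(
  rows=[
    [0.1214,0.2305,0,-0.032,0.0246,0.1028],
    [0.1214,0.2305,0,-0.032,0.0246,0.1028],
    [0.1214,0.2305,0,-0.032,0.0246,0.1028],
    [0.1214,0.2305,0,-0.032,0.0246,0.1028],
  ],
)

```text
clock: 1.1
tcp_pos: [0.3882, -0.2345, 0.2632]
orientation: [2.323, 1.663, -0.372]
contact_force: [0.2, 0.7, -0.4]
grip_width: 0.0854
gripper_force: 0.0
```

Emit:
step_arm(
  rows=[
    [0.1214,0.2305,-0.02,-0.032,0.0246,0.1028],
    [0.1214,0.2305,-0.02,-0.032,0.0246,0.1028],
    [0.1214,0.2305,-0.02,-0.032,0.0246,0.1028],
    [0.1214,0.2305,-0.02,-0.032,0.0246,0.1028],
  ],
)

```text
clock: 1.43
tcp_pos: [0.4607, -0.0961, 0.2509]
orientation: [1.948, 1.966, -0.468]
contact_force: [0.6, -0.6, 0.4]
grip_width: 0.0853
gripper_force: 0.0
```

Run:
```python
from h import *
go([.46,-.10,.23],Rt(90,27)); print(r.get_obs())
```

```text
t 1.43 row [-0.0012, -0.0064, -0.0348, 0.0004, 0.0002, -0.0031]
{'clock': 1.4333, 'joints': array([ 0.2843,  0.2072, -0.58  ,  2.0471,  0.6266,  1.151 , -0.6134]), 'qvel': array([-0.5334,  0.438 , -0.1997, -0.408 ,  0.0185,  0.4305, -0.746 ]), 'tau': array([  2.5492, -39.3135,  -2.4425, -22.3241,   1.7404,   0.6187,
         1.3048]), 'tcp_pos': array([ 0.4607, -0.0961,  0.2509]), 'orientation': array([ 1.9478,  1.9663, -0.4681]), 'contact_force': array([ 0.5928, -0.6495,  0.3847]), 'moment': array([ 0.5138, -0.0214, -0.038 ]), 'gripper_force': 0.0, 'grip_width': 0.08534264427980348}
```

Emit:
step_arm(
  rows=[
    [0,0,-0.03,0,0,0],
    [0,0,-0.03,0,0,0],
    [0,0,-0.03,0,0,0],
  ],
)

```text
clock: 1.68
tcp_pos: [0.4591, -0.1009, 0.2325]
orientation: [1.958, 1.959, -0.473]
contact_force: [-0.6, 0.1, 0.8]
grip_width: 0.0854
gripper_force: 0.0
```

Run:
```python
from h import *
import pickle
o=r.get_obs();im=eyes.grab_frame("wrist")[:,:,::-1];cv2.imwrite("pics/w1.png",im);pickle.dump(o,open("w1.pkl","wb"))
q=proj("wrist",[[.4905,-.218,.03],[.4905,-.218,.165]],o);print(q,o["tcp_pos"])
c=q.mean(0).astype(int);x,y=max(c[0]-100,0),max(c[1]-100,0);print(x,y)
cv2.imwrite("pics/w1c.png",cv2.resize(im[y:y+200,x:x+200],None,fx=3,fy=3,interpolation=cv2.INTER_CUBIC))
```

```text
[[355.4783 214.8363]
 [365.9445 334.005 ]] [ 0.4591 -0.1009  0.2325]
260 174
```

View pics/w1c.png

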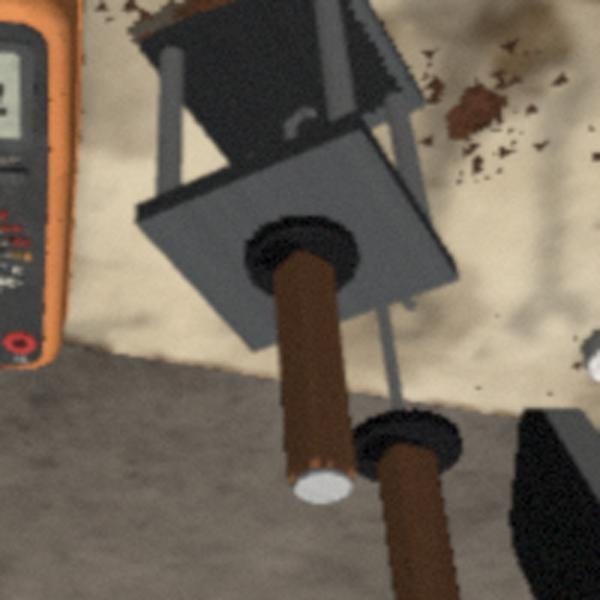

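Run:
```python
from h import *
import pickle
o=pickle.load(open("w1.pkl","rb"))
A=lambda x:np.array(x,float)
W=lambda X:(A(X)+.5)/3-.5+[260,174]
T=lambda X,ox,oy:A(X)/5+[ox-.4,oy-.4]
C=A([[36,36,88],[36,-36,88],[-36,-36,88],[-36,36,88]])
cw=W([[140,215],[365,128],[457,275],[252,350]])
for k in range(4):
    for D in (np.roll(C,k,0),):
        p,e=fit([("wrist",D,cw,o)],[.49,-.218,.5])
        if abs(e).max()<5: print("wrist only",p,np.degrees(p[2]),abs(e).max())
ct=T([[640,130],[742,292],[585,395],[475,225]],300,225)
def pt(obs):
    f=least_squares(lambda p:np.concatenate([(proj(n,p,oo)-uv).ravel()*w for n,uv,oo,w in obs]),[.49,-.218,.16]);return f.x,f.fun
print("cap",pt([("wrist",W([[323,487]]),o,1),("top",T([[659,223]],300,225),None,1),("scene",T([[622,192]],270,150),None,1)]))
f=lambda z,uv:least_squares(lambda p:(proj("wrist",[p[0],p[1],z],o)-W([uv])).ravel(),[.49,-.218]).x
print("cap z167",f(.167,[323,487]),"guard z93",f(.093,[302,254]))
b=[.4905,-.218]
for y in range(0,360,15):
    print(y,((proj("wrist",place([*b,np.radians(y)],[[0,0,30],[7.5,0,30.6],[11,0,34.6]]),o)-[260,174])*3).round().tolist())
```

```text
wrist only [ 0.4916 -0.2166  2.0883] 119.65068077331702 1.2847943237027835
wrist only [ 0.4916 -0.2166  0.5175] 29.650681231826823 1.2847944332323777
wrist only [ 0.4916 -0.2166 -1.0533] -60.34931814945648 1.284794582308166
wrist only [ 0.4916 -0.2166 -2.6241] -150.34931854461607 1.2847944878657245
cap (array([ 0.4913, -0.2183,  0.1663]), array([-0.209 , -0.2802,  0.1416, -0.123 , -0.1317, -0.867 ]))
cap z167 [ 0.4913 -0.2174] guard z93 [ 0.4908 -0.2134]
0 [[286.0, 123.0], [309.0, 124.0], [320.0, 132.0]]
15 [[286.0, 123.0], [309.0, 119.0], [320.0, 125.0]]
30 [[286.0, 123.0], [307.0, 115.0], [317.0, 119.0]]
45 [[286.0, 123.0], [304.0, 112.0], [312.0, 114.0]]
60 [[286.0, 123.0], [299.0, 109.0], [306.0, 110.0]]
75 [[286.0, 123.0], [294.0, 107.0], [298.0, 107.0]]
90 [[286.0, 123.0], [288.0, 107.0], [289.0, 106.0]]
105 [[286.0, 123.0], [282.0, 107.0], [280.0, 107.0]]
120 [[286.0, 123.0], [276.0, 109.0], [272.0, 110.0]]
135 [[286.0, 123.0], [272.0, 112.0], [265.0, 114.0]]
150 [[286.0, 123.0], [268.0, 115.0], [259.0, 119.0]]
165 [[286.0, 123.0], [265.0, 119.0], [256.0, 125.0]]
180 [[286.0, 123.0], [264.0, 124.0], [254.0, 132.0]]
195 [[286.0, 123.0], [265.0, 128.0], [255.0, 138.0]]
210 [[286.0, 123.0], [267.0, 132.0], [258.0, 144.0]]
225 [[286.0, 123.0], [270.0, 135.0], [263.0, 149.0]]
240 [[286.0, 123.0], [274.0, 138.0], [269.0, 153.0]]
255 [[286.0, 123.0], [280.0, 140.0], [277.0, 155.0]]
270 [[286.0, 123.0], [285.0, 140.0], [285.0, 156.0]]
285 [[286.0, 123.0], [291.0, 140.0], [294.0, 155.0]]
300 [[286.0, 123.0], [296.0, 138.0], [302.0, 153.0]]
315 [[286.0, 123.0], [301.0, 136.0], [309.0, 149.0]]
330 [[286.0, 123.0], [305.0, 132.0], [315.0, 144.0]]
345 [[286.0, 123.0], [308.0, 128.0], [319.0, 138.0]]
```

The hook shows under the plate at about (300,110) in the crop, with its tip at (312,117), so it points at a yaw of about 40° (mod 90, near the stand's 30°). Next I'll line up the hand over the handle and check its clearance to the big pick.

Run:
```python
from h import *
f=least_squares(lambda p:np.concatenate([(proj("top",p)-[501,241]).ravel(),(proj("scene",p)-[415.5,158.5]).ravel()]),[.5,-.3,.2]);print("bigcap",f.x,f.fun)
go([.4913,-.2175,.24],Rt(128)); print((Rt(128)*R.from_rotvec(r.get_obs()["orientation"]).inv()).magnitude()*57.3)
```

```text
bigcap [ 0.5383 -0.3345  0.1766] [ 0.4689  0.5429 -1.0177 -0.0676]
t 1.73 row [0.0532, -0.1934, 0.0113, 0.1449, 0.0498, 0.2075]
46.42201766461037
```

Emit:
step_arm(
  rows=[
    [0.0266,-0.0967,0.0113,0.0725,0.0249,0.1037],
    [0.0266,-0.0967,0.0113,0.0725,0.0249,0.1037],
    [0.0266,-0.0967,0.0113,0.0725,0.0249,0.1037],
    [0.0266,-0.0967,0.0113,0.0725,0.0249,0.1037],
  ],
)

```text
clock: 2.07
tcp_pos: [0.4756, -0.162, 0.2414]
orientation: [1.718, 2.41, -0.25]
contact_force: [-0.8, -0.5, -0.1]
grip_width: 0.0857
gripper_force: 0.0
```

Emit:
step_arm(
  rows=[
    [0.0266,-0.0967,0,0.0725,0.0249,0.1037],
    [0.0266,-0.0967,0,0.0725,0.0249,0.1037],
    [0.0266,-0.0967,0,0.0725,0.0249,0.1037],
    [0.0266,-0.0967,0,0.0725,0.0249,0.1037],
    [0.0266,-0.0967,0,0.0725,0.0249,0.1037],
  ],
)

```text
clock: 2.48
tcp_pos: [0.491, -0.2218, 0.2406]
orientation: [1.389, 2.817, 0.002]
contact_force: [0.7, -1.0, -0.8]
grip_width: 0.0854
gripper_force: 0.0
```

Run:
```python
from h import *
import pickle
o=r.get_obs();im=eyes.grab_frame("wrist")[:,:,::-1];cv2.imwrite("pics/w2.png",im);pickle.dump(o,open("w2.pkl","wb"))
q=proj("wrist",[[.4913,-.2175,.167],[.4908,-.2175,.093]],o);print(q,o["tcp_pos"]);print(o['joints'])
go([.4913,-.2175,.125],Rt(128))
x,y=int(q[:,0].mean())-75,int(min(q[:,1].mean()-75,330));print(x,y)
cv2.imwrite("pics/w2c.png",cv2.resize(im[y:y+150,x:x+150],None,fx=4,fy=4,interpolation=cv2.INTER_CUBIC))
```

```text
[[329.3132 256.4216]
 [327.3197 222.2854]] [ 0.491  -0.2218  0.2406]
[ 0.8029  0.3165 -0.5982  1.8558  0.2048  1.0296  0.7761]
t 2.53 row [0.0003, 0.0037, -0.1923, 0.0004, 0.0005, 0.0035]
253 164
```

View pics/w2c.png

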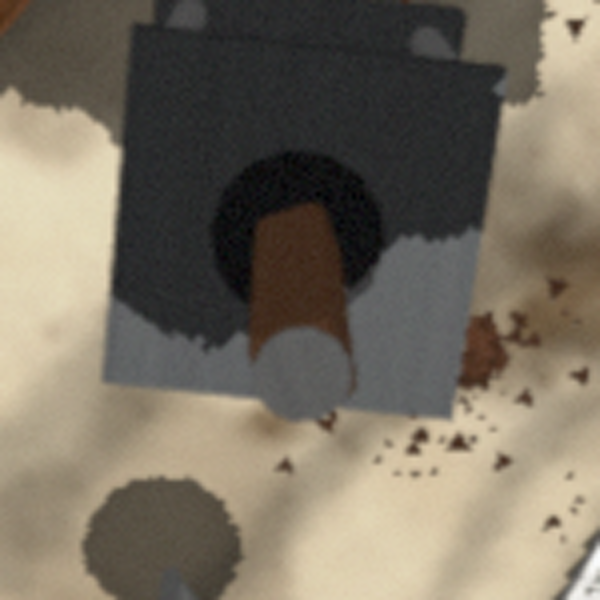

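The handle's base edge runs from (255,225) to (325,203), which gives flats at about 56°. The cap at (300,373) and guard at (298,232) match the predicted position. I'll turn to ψ=146° and descend.

Run:
```python
from h import *
go([.4913,-.2175,.125],Rt(146))
```

```text
t 2.53 row [0.0003, 0.0037, -0.1923, 0.0003, 0.0006, 0.1035]
```

Emit:
step_arm(
  rows=[
    [0,0,-0.02,0,0,0.035],
    [0,0,-0.04,0,0,0.07],
    [0,0,-0.06,0,0,0.1035],
    [0,0,-0.07,0,0,0.1035],
    [0,0,-0.07,0,0,0.1035],
  ],
)

```text
clock: 2.95
tcp_pos: [0.4909, -0.2154, 0.1971]
orientation: [-0.912, -3.006, 0.0]
contact_force: [-0.6, -0.4, 0.5]
grip_width: 0.0851
gripper_force: 0.0
```

Run:
```python
from h import *
go([.4913,-.2175,.125],Rt(146))
```

```text
t 2.95 row [0.0007, -0.0034, -0.1202, 0.0, -0.0002, -0.0014]
```

Emit:
step_arm(
  rows=[
    [0.0007,-0.0034,-0.03,0,0,0],
    [0.0007,-0.0034,-0.06,0,0,0],
    [0.0007,-0.0034,-0.09,0,0,0],
    [0.0007,-0.0034,-0.12,0,0,0],
    [0.0007,-0.0034,-0.12,0,0,0],
  ],
)

```text
clock: 3.37
tcp_pos: [0.4907, -0.2177, 0.124]
orientation: [-0.911, -3.004, -0.0]
contact_force: [-1.3, 1.3, -0.4]
grip_width: 0.0855
gripper_force: 0.0
```

Emit:
step_arm(
  rows=[
    [0,0,0,0,0,0],
    [0,0,0,0,0,0],
    [0,0,0,0,0,0],
    [0,0,0,0,0,0],
    [0,0,0,0,0,0],
  ],
  jaw=1,
  squeeze=20,
)

```text
clock: 3.78
tcp_pos: [0.493, -0.2186, 0.127]
orientation: [0.907, 3.005, 0.001]
contact_force: [0.0, 1.1, 0.3]
grip_width: 0.0255
gripper_force: 0.0
```

Emit:
step_arm(
  rows=[
    [0,0,0,0,0,0],
    [0,0,0,0,0,0],
    [0,0,0,0,0,0],
    [0,0,0,0,0,0],
    [0,0,0,0,0,0],
  ],
)

```text
clock: 4.2
tcp_pos: [0.4928, -0.2186, 0.1266]
orientation: [0.906, 3.006, 0.001]
contact_force: [-0.7, -0.0, 5.5]
grip_width: 0.0136
gripper_force: 23.6
```

Emit:
step_arm(
  rows=[
    [0,0,0,0,0,0],
    [0,0,0,0,0,0],
    [0,0,0,0,0,0],
    [0,0,0.005,0,0,0],
    [-0.0047,-0.0069,0.015,0,0,0],
  ],
  squeeze=90,
)

```text
clock: 4.62
tcp_pos: [0.4895, -0.2215, 0.1347]
orientation: [-0.904, -3.009, -0.003]
contact_force: [0.5, -0.1, -0.6]
grip_width: 0.0127
gripper_force: 87.6
```

Emit:
step_arm(
  rows=[
    [0,0,0.015,0,0,0],
    [0,0,0.035,0,0,0],
    [0,0,0.055,0,0,0],
    [0,0,0.075,0,0,0],
    [0,0,0.095,0,0,0],
  ],
)

```text
clock: 5.03
tcp_pos: [0.49, -0.2225, 0.1938]
orientation: [0.906, 3.006, 0.001]
contact_force: [0.3, -0.7, -1.3]
grip_width: 0.0127
gripper_force: 87.6
```

Emit:
step_arm(
  rows=[
    [0,0,0.02,0,0,0],
    [0,0,0.05,0,0,0],
    [0,0,0.08,0,0,0],
    [0,0,0.08,0,0,0],
    [0,0,0.08,0,0,0],
  ],
)

```text
clock: 5.45
tcp_pos: [0.4903, -0.2227, 0.2413]
orientation: [0.905, 3.005, 0.0]
contact_force: [-1.1, -0.7, -1.2]
grip_width: 0.0132
gripper_force: 87.5
```

Run:
```python
from h import *
import pickle
o=r.get_obs();im=eyes.grab_frame("wrist")[:,:,::-1];cv2.imwrite("pics/w3.png",im);pickle.dump(o,open("w3.pkl","wb"))
Tm=R.from_rotvec(o["orientation"])
q=proj("wrist",[o["tcp_pos"]+Tm.apply(v) for v in ([0,0,.095],[0,.011,.0904],[0,-.011,.0904],[0,0,.037])],o);print(q);print(o['joints'],o['tcp_pos'])
x,y=int(q[0,0])-50,int(q[0,1])-50;print(x,y)
cv2.imwrite("pics/w3c.png",cv2.resize(im[y:y+100,x:x+100],None,fx=6,fy=6,interpolation=cv2.INTER_CUBIC))
```

```text
[[324.743  249.6059]
 [342.2503 252.0488]
 [307.2702 252.0589]
 [325.0227 289.0744]]
[ 0.8581  0.3269 -0.6655  1.854   0.2327  1.0354  1.0846] [ 0.4903 -0.2227  0.2413]
274 199
```

View pics/w3c.png

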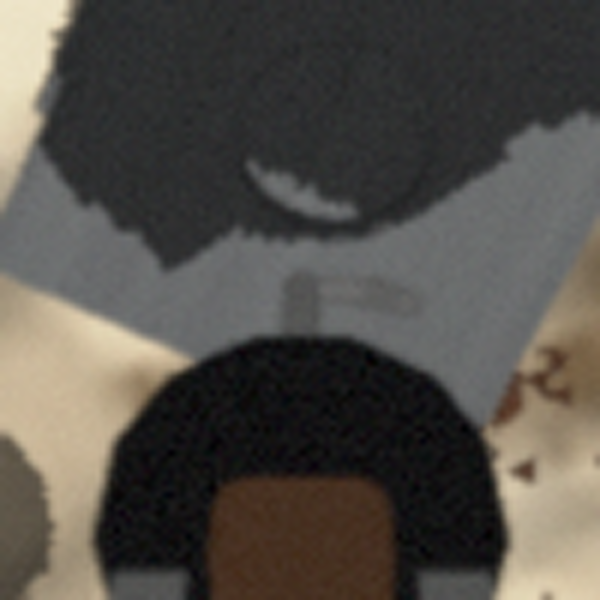

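The pick is clear of the stand, with heel at (303,280) and tip at (400,298). The hook points along tool +y and the pick axis sits about 2 mm toward tool +x from the TCP. Next I'll move to a standoff in front of the pin.

```bash
cat >> h.py <<'E'
DX,L=.002,.0966
def pick(o=None):
    o=o or r.get_obs();m=R.from_rotvec(o["orientation"]);return o["tcp_pos"]+m.apply([DX,0,L]),m
def gopick(P,psi):
    m=Rt(psi);go(np.array(P)-m.apply([DX,0,L]),m)
E
python3 - <<'E'
from h import *
gopick([.5226,.0172,.112],80.06)
E
```

```text
t 5.5 row [0.0545, 0.3964, -0.0527, 0.0003, 0.0004, -0.3689]
```

Emit:
step_arm(
  rows=[
    [0.006,0.044,0,0,0,-0.038],
    [0.012,0.088,0,0,0,-0.076],
    [0.018,0.132,0,0,0,-0.114],
    [0.024,0.176,0,0,0,-0.152],
    [0.03,0.22,0,0,0,-0.19],
  ],
)

```text
clock: 5.92
tcp_pos: [0.5068, -0.0894, 0.2389]
orientation: [-1.758, -2.603, 0.001]
contact_force: [-0.2, -0.4, -1.2]
grip_width: 0.013
gripper_force: 87.5
```

Emit:
step_arm(
  rows=[
    [0.006,0.044,0,0,0,-0.038],
    [0.012,0.088,0,0,0,-0.076],
    [0.018,0.13,-0.01,0,0,-0.114],
    [0.024,0.165,-0.03,0,0,-0.152],
    [0.0245,0.1764,-0.0527,0,0,-0.1789],
  ],
)

```text
clock: 6.33
tcp_pos: [0.5225, 0.0196, 0.2078]
orientation: [2.407, 2.019, 0.003]
contact_force: [0.4, 0.2, -1.2]
grip_width: 0.0128
gripper_force: 87.6
```

Emit:
step_arm(
  rows=[
    [0,0,0,0,0,0],
    [0,0,0,0,0,0],
    [0,0,0,0,0,0],
    [0,0,0,0,0,0],
  ],
)

```text
clock: 6.67
tcp_pos: [0.5226, 0.014, 0.2088]
orientation: [2.404, 2.019, 0.0]
contact_force: [0.9, 0.3, -0.7]
grip_width: 0.0126
gripper_force: 87.7
```

Run:
```python
from h import *
import pickle
o=r.get_obs();im=eyes.grab_frame("wrist")[:,:,::-1];cv2.imwrite("pics/w4.png",im);pickle.dump(o,open("w4.pkl","wb"))
p,m=pick(o);print(p,m.as_matrix())
b=[.5965,.0043,-.1734]
print(proj("wrist",np.r_[[p],place(b,[[-39,0,70],[-20,0,91.4],[-20,0,70]])],o)); print(o['joints'],o['contact_force'])
x,y=230,130
cv2.imwrite("pics/w4c.png",cv2.resize(im[y:y+200,x:x+200],None,fx=3,fy=3,interpolation=cv2.INTER_CUBIC))
```

```text
[0.5231 0.0158 0.1122] [[ 0.1727  0.985   0.0013]
 [ 0.985  -0.1727 -0.0015]
 [-0.0012  0.0015 -1.    ]]
[[323.7708 245.4091]
 [370.8172 225.4232]
 [401.8742 233.8372]
 [396.1382 225.4058]]
[ 0.3213  0.3207 -0.5618  1.926   0.2099  0.9511 -0.5136] [ 0.9422  0.3176 -0.723 ]
```

View pics/w4c.png

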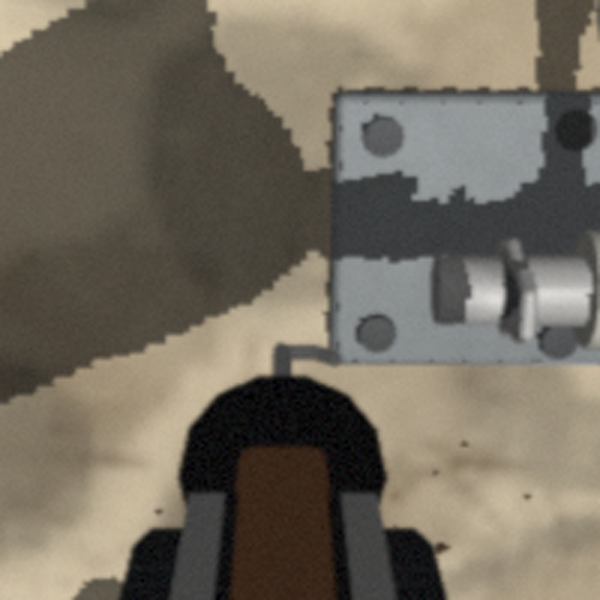

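Run:
```python
from h import *
import pickle
o=pickle.load(open("w4.pkl","rb"))
A=lambda x:np.array(x,float)
W=lambda X:(A(X)+.5)/3-.5+[230,130]
b=[.5965,.0043,-.1734]
pts=A([[-62,42,12],[-62,-42,12],[-39,0,70]]);uv=W([[333,92],[335,362],[440,290]])
print((proj("wrist",place(b,pts),o)-uv))
p,e=fit([("wrist",pts,uv,o)],b);print("pose",p,e,np.degrees(p[2]))
q=proj("wrist",place(p,[[-39,0,79],[-39,0,61],[-23,0,79],[-22,0,93.4],[-18,0,93.4],[-17,0,79],[-20,11,85],[-20,-11,85]]),o)
print(((q-[230,130])*3).round(1))
im=cv2.imread("pics/w4.png",0).astype(int)
for y in range(210,248,3): print(y,im[y,366:432:1].tolist())
```

```text
[[-2.7303 -0.1057]
 [-4.4227  1.3632]
 [-5.5162 -0.9102]]
pose [ 0.6002  0.0044 -0.1593] [[ 0.7523  0.0246]
 [ 0.0654  1.4644]
 [-0.7058 -1.1916]] -9.126072538985815
[[441.9 295.6]
 [432.2 275.9]
 [507.9 294.6]
 [524.5 312.2]
 [541.9 311.9]
 [532.7 294.3]
 [528.  256.5]
 [523.  345.4]]
210 [63, 62, 62, 61, 58, 59, 59, 57, 55, 63, 63, 57, 58, 58, 60, 60, 60, 56, 58, 61, 65, 60, 62, 60, 62, 63, 65, 65, 58, 62, 65, 76, 77, 88, 104, 115, 100, 81, 64, 63, 61, 63, 60, 60, 62, 58, 60, 64, 60, 60, 62, 60, 62, 64, 60, 64, 65, 68, 71, 70, 69, 85, 111, 125, 127, 123]
213 [62, 58, 60, 64, 62, 60, 58, 59, 59, 62, 61, 63, 62, 64, 62, 61, 59, 61, 61, 63, 59, 62, 58, 61, 62, 62, 63, 61, 62, 65, 70, 69, 70, 85, 108, 120, 123, 102, 75, 60, 61, 60, 59, 62, 64, 63, 58, 61, 64, 59, 58, 61, 66, 63, 65, 64, 74, 72, 72, 69, 70, 73, 101, 134, 149, 155]
216 [101, 100, 102, 125, 141, 140, 137, 135, 105, 72, 72, 74, 75, 74, 73, 73, 73, 72, 87, 94, 95, 95, 93, 95, 91, 97, 89, 94, 89, 88, 82, 73, 61, 68, 79, 92, 107, 108, 88, 78, 93, 101, 105, 100, 102, 103, 105, 100, 97, 101, 102, 102, 103, 100, 102, 104, 103, 9
[... 2496 characters left out ...]
, 87, 87, 83, 75, 70, 67, 68, 70, 73, 92, 143, 175, 185, 187]
243 [137, 139, 138, 138, 139, 139, 141, 140, 140, 140, 139, 139, 139, 136, 139, 135, 138, 136, 140, 135, 137, 139, 135, 137, 137, 139, 141, 140, 138, 139, 137, 138, 138, 135, 121, 104, 93, 101, 117, 142, 148, 140, 133, 94, 69, 79, 85, 86, 84, 85, 81, 87, 84, 82, 84, 79, 75, 73, 68, 71, 90, 133, 155, 161, 161, 162]
246 [139, 140, 140, 141, 140, 141, 141, 142, 140, 139, 139, 140, 139, 140, 139, 137, 136, 135, 136, 134, 136, 136, 137, 138, 140, 138, 139, 141, 137, 138, 138, 137, 138, 139, 141, 136, 137, 137, 137, 138, 139, 138, 135, 113, 85, 78, 85, 79, 83, 83, 82, 83, 82, 80, 86, 96, 125, 127, 119, 119, 122, 126, 129, 126, 128, 127]
```

```bash
cat >> h.py <<'E'
BR=[.5991,.0036,np.radians(-9.5)]
def gob(x,z,y=0): gopick(place(BR,[x,y,z])[0],80.5)
def inb(o=None):
    p,m=pick(o);c,s=np.cos(BR[2]),np.sin(BR[2]);d=p-[BR[0],BR[1],0];return np.array([c*d[0]+s*d[1],-s*d[0]+c*d[1],d[2]])*1000
E
python3 - <<'E'
from h import *
print(inb());gob(-36.8,88)
E
```

```text
[-76.8902  -0.4117 112.3446]
t 6.72 row [0.0663, -0.0106, -0.0406, 0.0004, 0.0005, 0.0027]
```

Emit:
step_arm(
  rows=[
    [0.0166,-0.0027,0,0,0,0.0027],
    [0.0332,-0.0053,0,0,0,0.0027],
    [0.0497,-0.008,-0.01,0,0,0.0027],
    [0.0663,-0.0106,-0.02,0,0,0.0027],
    [0.0663,-0.0106,-0.03,0,0,0.0027],
  ],
)

```text
clock: 7.13
tcp_pos: [0.5646, 0.0082, 0.1897]
orientation: [2.397, 2.028, 0.002]
contact_force: [0.3, 1.2, -0.1]
grip_width: 0.0124
gripper_force: 87.8
```

Emit:
step_arm(
  rows=[
    [0,0,-0.005,0,0,0],
    [0,0,-0.0085,0,0,0],
    [0,0,-0.0106,0,0,0],
    [0,0,-0.0106,0,0,0],
    [0,0,-0.0106,0,0,0],
  ],
)

```text
clock: 7.55
tcp_pos: [0.5619, 0.0091, 0.1842]
orientation: [2.395, 2.03, 0.0]
contact_force: [0.3, -1.0, -0.8]
grip_width: 0.0128
gripper_force: 87.8
```

Run:
```python
from h import *
import pickle
print(inb(),r.get_obs()['contact_force']);gob(-36.8,82.5)
o=r.get_obs();im=eyes.grab_frame("wrist")[:,:,::-1];cv2.imwrite("pics/w5.png",im);pickle.dump(o,open("w5.pkl","wb"))
p,m=pick(o);print(proj("wrist",np.r_[[p],place(BR,[[-20,0,91.4],[-39,0,70]])],o))
g=cv2.cvtColor(im,cv2.COLOR_BGR2GRAY).astype(int)
for y in range(222,256,3): print(y,g[y,316:362].tolist())
```

```text
[-37.4585   1.1906  87.5989] [ 0.2708 -0.9595 -0.7723]
t 7.55 row [0.0009, -0.0023, -0.0085, 0.0004, 0.0003, -0.0004]
[[323.7799 245.408 ]
 [351.3061 249.1497]
 [321.5327 238.7397]]
222 [65, 63, 62, 68, 66, 65, 66, 62, 68, 64, 64, 63, 62, 63, 64, 65, 64, 67, 64, 64, 65, 64, 65, 65, 65, 67, 66, 66, 65, 64, 68, 76, 76, 82, 82, 79, 72, 69, 64, 62, 62, 66, 66, 65, 65, 66]
225 [67, 67, 65, 66, 65, 69, 68, 67, 65, 63, 62, 65, 64, 66, 64, 65, 64, 62, 63, 64, 63, 64, 67, 63, 66, 88, 97, 83, 64, 67, 70, 74, 78, 83, 81, 79, 82, 90, 90, 87, 87, 74, 65, 64, 65, 68]
228 [66, 67, 66, 64, 64, 64, 69, 73, 79, 77, 77, 81, 80, 79, 79, 78, 72, 73, 73, 76, 71, 76, 73, 75, 75, 75, 74, 74, 77, 98, 89, 77, 74, 78, 83, 79, 82, 83, 77, 80, 79, 79, 77, 79, 79, 83]
231 [65, 64, 69, 63, 67, 66, 77, 78, 84, 84, 84, 87, 85, 86, 84, 83, 84, 84, 82, 85, 82, 79, 80, 82, 77, 81, 81, 82, 80, 66, 49, 49, 63, 66, 72, 74, 69, 58, 61, 79, 84, 87, 85, 83, 86, 85]
234 [62, 67, 65, 63, 63, 66, 79, 89, 89, 87, 89, 88, 85, 83, 86, 84, 88, 86, 84, 85, 91, 89, 86, 84, 85, 84, 82, 80, 82, 71, 48, 49, 65, 77, 80, 80, 79, 77, 66, 7
[... 718 characters left out ...]
 83, 85, 81, 65, 46, 40, 56, 74, 86, 89, 90, 84, 80, 86, 85, 83, 82, 83, 85, 84]
249 [83, 94, 126, 142, 122, 89, 73, 73, 75, 72, 70, 76, 78, 79, 82, 83, 81, 81, 80, 75, 78, 80, 79, 83, 83, 88, 88, 77, 78, 81, 65, 54, 64, 76, 86, 88, 87, 83, 81, 76, 78, 80, 80, 80, 75, 78]
252 [91, 85, 113, 135, 118, 89, 73, 73, 71, 71, 72, 104, 116, 119, 119, 119, 116, 118, 118, 120, 121, 117, 119, 119, 119, 118, 117, 118, 118, 120, 96, 76, 73, 79, 88, 88, 88, 83, 87, 95, 100, 101, 102, 101, 102, 105]
255 [45, 40, 49, 52, 45, 31, 29, 27, 24, 29, 36, 58, 72, 76, 78, 74, 92, 112, 130, 138, 141, 144, 144, 142, 143, 143, 144, 140, 141, 139, 131, 99, 77, 80, 89, 89, 87, 87, 110, 136, 141, 142, 142, 140, 141, 145]
```

The numbers match the model: pin end at px 322, groove edge at 345, bow at 351. Now I'll creep down to feel the pin.

Emit:
step_arm(
  rows=[
    [0.0009,-0.0018,-0.003,0,0,0],
    [0.0009,-0.0018,-0.006,0,0,0],
    [0.0009,-0.0018,-0.008,0,0,0],
    [0.0009,-0.0018,-0.008,0,0,0],
    [0.0009,-0.0018,-0.008,0,0,0],
  ],
)

```text
clock: 8.02
tcp_pos: [0.5626, 0.0079, 0.1792]
orientation: [2.396, 2.03, -0.0]
contact_force: [0.3, 0.7, -0.6]
grip_width: 0.013
gripper_force: 87.8
```

Run:
```python
from h import *
for i in range(1): print(inb(),r.get_obs()['contact_force'],r.get_obs()['moment'])
```

```text
[-36.5869   0.0894  82.5765] [ 0.2634  0.7055 -0.5944] [-0.0269  0.0119 -0.0363]
```

Emit:
step_arm(
  rows=[
    [0,0,-0.0005,0,0,0],
    [0,0,-0.001,0,0,0],
    [0,0,-0.001,0,0,0],
  ],
)

```text
clock: 8.27
tcp_pos: [0.5627, 0.0079, 0.1787]
orientation: [2.396, 2.03, 0.0]
contact_force: [0.3, 0.3, -0.5]
grip_width: 0.0126
gripper_force: 87.8
```

Emit:
step_arm(
  rows=[
    [0,0,-0.0005,0,0,0],
    [0,0,-0.0005,0,0,0],
    [0,0,-0.0005,0,0,0],
  ],
)

```text
clock: 8.52
tcp_pos: [0.5627, 0.0079, 0.1784]
orientation: [2.396, 2.03, 0.0]
contact_force: [0.3, 0.6, -0.8]
grip_width: 0.0125
gripper_force: 87.8
```

Emit:
step_arm(
  rows=[
    [0,0,-0.0005,0,0,0],
    [0,0,-0.0005,0,0,0],
    [0,0,-0.0005,0,0,0],
  ],
)

```text
clock: 8.77
tcp_pos: [0.5627, 0.0079, 0.1781]
orientation: [2.396, 2.03, 0.0]
contact_force: [-0.2, 0.0, -0.9]
grip_width: 0.0128
gripper_force: 87.8
```

Emit:
step_arm(
  rows=[
    [0,0,-0.0005,0,0,0],
    [0,0,-0.0005,0,0,0],
    [0,0,-0.0005,0,0,0],
  ],
)

```text
clock: 9.02
tcp_pos: [0.5627, 0.0079, 0.1778]
orientation: [2.396, 2.03, 0.0]
contact_force: [0.0, 0.2, -1.2]
grip_width: 0.013
gripper_force: 87.8
```

Emit:
step_arm(
  rows=[
    [0,0,-0.0004,0,0,0],
    [0,0,-0.0004,0,0,0],
    [0,0,-0.0004,0,0,0],
  ],
)

```text
clock: 9.27
tcp_pos: [0.5627, 0.0079, 0.1776]
orientation: [2.396, 2.03, 0.0]
contact_force: [0.2, 0.0, -1.1]
grip_width: 0.0128
gripper_force: 87.8
```

Emit:
step_arm(
  rows=[
    [0,0,-0.0004,0,0,0],
    [0,0,-0.0004,0,0,0],
    [0,0,-0.0004,0,0,0],
  ],
)

```text
clock: 9.52
tcp_pos: [0.5627, 0.0079, 0.1774]
orientation: [2.396, 2.03, 0.0]
contact_force: [0.0, -0.4, 0.1]
grip_width: 0.0129
gripper_force: 87.8
```

Emit:
step_arm(
  rows=[
    [0,0,-0.0004,0,0,0],
    [0,0,-0.0004,0,0,0],
    [0,0,-0.0004,0,0,0],
  ],
)

```text
clock: 9.77
tcp_pos: [0.5628, 0.0079, 0.1773]
orientation: [2.396, 2.03, 0.0]
contact_force: [-1.3, 0.3, 3.2]
grip_width: 0.0127
gripper_force: 88.1
```

Contact felt at TCP z = 0.1774 (about 4 N). I'll back off 1.2 mm and advance under the bow.

Emit:
step_arm(
  rows=[
    [0,0,0.0021,0,0,0],
    [0,0,0.0021,0,0,0],
    [0.0016,-0.0003,0.0021,0,0,0],
    [0.0033,-0.0006,0.0021,0,0,0],
    [0.005,-0.0008,0.0021,0,0,0],
  ],
)

```text
clock: 10.18
tcp_pos: [0.5657, 0.0073, 0.1781]
orientation: [2.396, 2.03, -0.0]
contact_force: [1.1, -0.1, -0.1]
grip_width: 0.0127
gripper_force: 87.9
```

Emit:
step_arm(
  rows=[
    [0.0016,-0.0003,0,0,0,0],
    [0.0033,-0.0006,0,0,0,0],
    [0.005,-0.0008,0,0,0,0],
    [0.0066,-0.0011,0,0,0,0],
    [0.0066,-0.0011,0,0,0,0],
  ],
)

```text
clock: 10.6
tcp_pos: [0.5699, 0.0067, 0.1783]
orientation: [2.396, 2.03, 0.0]
contact_force: [0.2, -0.9, -1.0]
grip_width: 0.0134
gripper_force: 87.9
```

```bash
sed -i 's/DX,L=.002,.0966/DX,L=.002,.0963/' h.py
python3 - <<'E'
from h import *
print(inb(),r.get_obs()['contact_force'],r.get_obs()['moment']);gob(-25.6,82.1)
E
```

```text
[-29.2232   0.1153  81.9917] [ 0.1757 -0.9262 -1.001 ] [-0.0198 -0.0794  0.0214]
t 10.6 row [0.0061, -0.0013, 0.0002, 0.0003, 0.0003, -0.0002]
```

Emit:
step_arm(
  rows=[
    [0.0016,-0.0003,0,0,0,0],
    [0.0033,-0.0006,0,0,0,0],
    [0.005,-0.0008,0,0,0,0],
    [0.006,-0.001,0,0,0,0],
    [0.006,-0.001,0,0,0,0],
  ],
)

```text
clock: 11.02
tcp_pos: [0.5734, 0.0061, 0.1783]
orientation: [2.396, 2.03, 0.0]
contact_force: [1.0, -0.1, -0.7]
grip_width: 0.0127
gripper_force: 87.9
```

Emit:
step_arm(
  rows=[
    [0,0,0.002,0,0,0],
    [0,0,0.004,0,0,0],
    [0,0,0.004,0,0,0],
  ],
)

```text
clock: 11.27
tcp_pos: [0.5734, 0.0062, 0.181]
orientation: [2.396, 2.03, 0.001]
contact_force: [-0.1, 0.7, 0.4]
grip_width: 0.0127
gripper_force: 87.9
```

Run:
```python
from h import *
import pickle
o=r.get_obs();print(inb(),o['contact_force'],o['moment'])
im=eyes.grab_frame("wrist")[:,:,::-1];cv2.imwrite("pics/w6.png",im)
p,m=pick(o);print(proj("wrist",np.r_[[p],place(BR,[[-20,0,91.4],[-39,0,70]])],o))
cv2.imwrite("pics/w6c.png",cv2.resize(im[195:275,280:380],None,fx=7,fy=7,interpolation=cv2.INTER_CUBIC))
```

```text
[-25.6501   0.2402  84.7461] [-0.0828  0.6657  0.3529] [ 0.0154 -0.001   0.0015]
[[323.7793 245.5594]
 [332.8218 249.3861]
 [304.1375 238.8364]]
```

View pics/w6c.png

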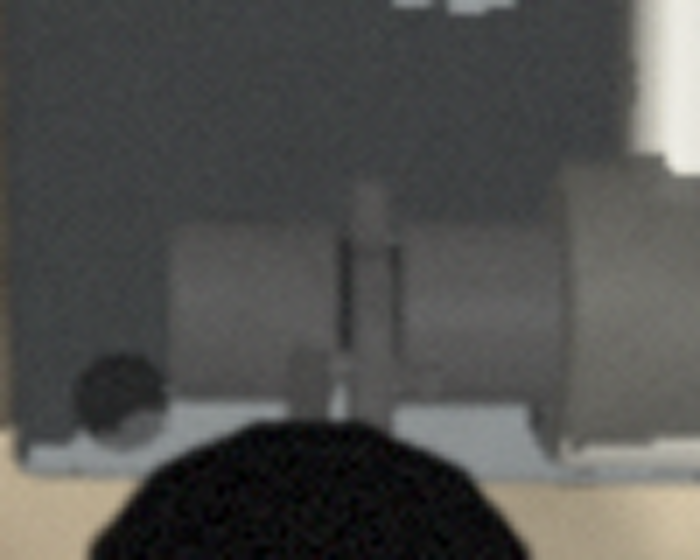

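The view shows the shank at (308,380), the hook passing under the clip wire at (345,360), and the tip beyond it at (425,380). It's hooked, so now I'll creep up.

Emit:
step_arm(
  rows=[
    [0,0,0.0006,0,0,0],
    [0,0,0.0012,0,0,0],
    [0,0,0.0018,0,0,0],
    [0,0,0.0022,0,0,0],
    [0,0,0.0026,0,0,0],
  ],
)

```text
clock: 11.73
tcp_pos: [0.5732, 0.0061, 0.1823]
orientation: [2.396, 2.03, 0.0]
contact_force: [-0.2, -0.2, -1.7]
grip_width: 0.0127
gripper_force: 87.9
```

Emit:
step_arm(
  rows=[
    [0,0,0.0002,0,0,0],
    [0,0,0.0004,0,0,0],
    [0,0,0.0006,0,0,0],
    [0,0,0.0008,0,0,0],
    [0,0,0.001,0,0,0],
  ],
)

```text
clock: 12.15
tcp_pos: [0.5732, 0.0062, 0.1829]
orientation: [2.396, 2.03, 0.0]
contact_force: [-0.4, -0.0, -0.4]
grip_width: 0.0125
gripper_force: 87.9
```

Emit:
step_arm(
  rows=[
    [0,0,0.0002,0,0,0],
    [0,0,0.0004,0,0,0],
    [0,0,0.0006,0,0,0],
    [0,0,0.0008,0,0,0],
    [0,0,0.001,0,0,0],
  ],
)

```text
clock: 12.57
tcp_pos: [0.5732, 0.0062, 0.1835]
orientation: [2.396, 2.03, 0.0]
contact_force: [0.3, -0.0, -1.1]
grip_width: 0.0126
gripper_force: 87.9
```

Emit:
step_arm(
  rows=[
    [0,0,0.0002,0,0,0],
    [0,0,0.0004,0,0,0],
    [0,0,0.0006,0,0,0],
    [0,0,0.0008,0,0,0],
    [0,0,0.001,0,0,0],
  ],
)

```text
clock: 12.98
tcp_pos: [0.5732, 0.0061, 0.1841]
orientation: [2.396, 2.03, 0.0]
contact_force: [0.1, 0.4, -1.1]
grip_width: 0.0127
gripper_force: 87.9
```

Emit:
step_arm(
  rows=[
    [0,0,0.0002,0,0,0],
    [0,0,0.0004,0,0,0],
    [0,0,0.0006,0,0,0],
    [0,0,0.0008,0,0,0],
    [0,0,0.001,0,0,0],
  ],
)

```text
clock: 13.4
tcp_pos: [0.5731, 0.0061, 0.1846]
orientation: [2.396, 2.03, -0.0]
contact_force: [0.6, 0.3, -2.5]
grip_width: 0.0128
gripper_force: 87.9
```

Emit:
step_arm(
  rows=[
    [0,0,0.0002,0,0,0],
    [0,0,0.0004,0,0,0],
    [0,0,0.0006,0,0,0],
    [0,0,0.0008,0,0,0],
    [0,0,0.001,0,0,0],
  ],
)

```text
clock: 13.82
tcp_pos: [0.573, 0.0061, 0.185]
orientation: [2.396, 2.03, -0.001]
contact_force: [0.0, -0.6, -3.8]
grip_width: 0.0128
gripper_force: 87.6
```

Emit:
step_arm(
  rows=[
    [0,0,0.0002,0,0,0],
    [0,0,0.0004,0,0,0],
    [0,0,0.0006,0,0,0],
    [0,0,0.0008,0,0,0],
    [0,0,0.001,0,0,0],
  ],
)

```text
clock: 14.23
tcp_pos: [0.5729, 0.0061, 0.1855]
orientation: [2.396, 2.03, -0.001]
contact_force: [0.8, 1.1, -6.9]
grip_width: 0.0124
gripper_force: 87.6
```

Emit:
step_arm(
  rows=[
    [0,0,0.00015,0,0,0],
    [0,0,0.0003,0,0,0],
    [0,0,0.00045,0,0,0],
    [0,0,0.0006,0,0,0],
    [0,0,0.00075,0,0,0],
  ],
)

```text
clock: 14.65
tcp_pos: [0.573, 0.0061, 0.1861]
orientation: [2.396, 2.03, -0.001]
contact_force: [1.2, 0.8, -8.2]
grip_width: 0.0127
gripper_force: 87.6
```

Emit:
step_arm(
  rows=[
    [0,0,0.00015,0,0,0],
    [0,0,0.0003,0,0,0],
    [0,0,0.00045,0,0,0],
    [0,0,0.0006,0,0,0],
    [0,0,0.00075,0,0,0],
  ],
)

```text
clock: 15.07
tcp_pos: [0.5732, 0.0061, 0.1867]
orientation: [2.396, 2.03, -0.0]
contact_force: [-0.2, -0.1, -9.6]
grip_width: 0.0126
gripper_force: 87.6
```

Emit:
step_arm(
  rows=[
    [0,0,0.00015,0,0,0],
    [0,0,0.0003,0,0,0],
    [0,0,0.00045,0,0,0],
    [0,0,0.0006,0,0,0],
    [0,0,0.00075,0,0,0],
  ],
)

```text
clock: 15.48
tcp_pos: [0.5732, 0.0061, 0.1872]
orientation: [2.396, 2.03, 0.0]
contact_force: [0.8, 0.7, -10.2]
grip_width: 0.0129
gripper_force: 87.6
```

Emit:
step_arm(
  rows=[
    [0,0,0.00015,0,0,0],
    [0,0,0.0003,0,0,0],
    [0,0,0.00045,0,0,0],
    [0,0,0.0006,0,0,0],
    [0,0,0.00075,0,0,0],
  ],
)

```text
clock: 15.9
tcp_pos: [0.5737, 0.0062, 0.1882]
orientation: [2.395, 2.03, 0.002]
contact_force: [0.6, 1.0, -6.1]
grip_width: 0.0127
gripper_force: 87.7
```

Emit:
step_arm(
  rows=[
    [0,0,0.00015,0,0,0],
    [0,0,0.0003,0,0,0],
    [0,0,0.00045,0,0,0],
    [0,0,0.0006,0,0,0],
    [0,0,0.00075,0,0,0],
  ],
)

```text
clock: 16.32
tcp_pos: [0.5734, 0.0062, 0.1883]
orientation: [2.396, 2.03, 0.001]
contact_force: [-0.2, -0.1, -4.2]
grip_width: 0.0125
gripper_force: 87.9
```

Emit:
step_arm(
  rows=[
    [0,0,0.00015,0,0,0],
    [0,0,0.0003,0,0,0],
    [0,0,0.00045,0,0,0],
    [0,0,0.0006,0,0,0],
    [0,0,0.00075,0,0,0],
  ],
)

```text
clock: 16.73
tcp_pos: [0.5732, 0.0062, 0.1885]
orientation: [2.396, 2.03, -0.0]
contact_force: [-0.2, 0.1, -5.5]
grip_width: 0.0131
gripper_force: 87.9
```

Emit:
step_arm(
  rows=[
    [0,0,0.00015,0,0,0],
    [0,0,0.0003,0,0,0],
    [0,0,0.00045,0,0,0],
    [0,0,0.0006,0,0,0],
    [0,0,0.00075,0,0,0],
  ],
)

```text
clock: 17.15
tcp_pos: [0.5731, 0.0062, 0.1888]
orientation: [2.396, 2.03, -0.0]
contact_force: [0.1, 1.2, -6.9]
grip_width: 0.0126
gripper_force: 87.9
```

Emit:
step_arm(
  rows=[
    [0,0,0.00015,0,0,0],
    [0,0,0.0003,0,0,0],
    [0,0,0.00045,0,0,0],
    [0,0,0.0006,0,0,0],
    [0,0,0.00075,0,0,0],
  ],
)

```text
clock: 17.57
tcp_pos: [0.5737, 0.0061, 0.1899]
orientation: [2.395, 2.029, 0.001]
contact_force: [0.1, -0.7, -2.6]
grip_width: 0.0129
gripper_force: 88.1
```

Emit:
step_arm(
  rows=[
    [0,0,0.00015,0,0,0],
    [0,0,0.0003,0,0,0],
    [0,0,0.00045,0,0,0],
    [0,0,0.0006,0,0,0],
    [0,0,0.00075,0,0,0],
  ],
)

```text
clock: 17.98
tcp_pos: [0.5735, 0.0062, 0.1903]
orientation: [2.396, 2.03, 0.001]
contact_force: [-0.0, -0.1, -1.4]
grip_width: 0.0129
gripper_force: 88.3
```

Emit:
step_arm(
  rows=[
    [0,0,0.00015,0,0,0],
    [0,0,0.0003,0,0,0],
    [0,0,0.00045,0,0,0],
    [0,0,0.0006,0,0,0],
    [0,0,0.00075,0,0,0],
  ],
)

```text
clock: 18.4
tcp_pos: [0.5732, 0.0062, 0.1903]
orientation: [2.396, 2.03, 0.0]
contact_force: [0.5, 0.2, -0.0]
grip_width: 0.0127
gripper_force: 88.3
```

Run:
```python
from h import *
o=r.get_obs();print(inb(),o['contact_force'],o['moment'])
im=eyes.grab_frame("wrist")[:,:,::-1];cv2.imwrite("pics/w7.png",im)
g0=cv2.imread("pics/w6.png",0).astype(int);g=cv2.cvtColor(im,cv2.COLOR_BGR2GRAY).astype(int)
for y in range(220,255,3): print(y,g0[y,320:346].tolist(),"\n   ",g[y,320:346].tolist())
```

```text
[-25.8195   0.1738  94.035 ] [ 0.4523  0.1558 -0.0068] [ 0.0615 -0.0075 -0.003 ]
220 [63, 63, 65, 62, 63, 62, 65, 65, 65, 66, 67, 71, 67, 71, 68, 67, 68, 63, 65, 68, 64, 64, 63, 64, 61, 64] 
    [69, 67, 64, 66, 64, 66, 66, 65, 70, 63, 73, 82, 82, 83, 86, 79, 69, 69, 67, 68, 67, 67, 63, 64, 66, 62]
223 [65, 65, 63, 62, 65, 65, 66, 67, 68, 71, 73, 77, 82, 84, 79, 71, 63, 59, 64, 62, 62, 62, 65, 62, 64, 65] 
    [70, 69, 74, 71, 70, 71, 70, 68, 67, 65, 77, 80, 84, 83, 90, 77, 72, 72, 74, 80, 73, 77, 74, 78, 76, 78]
226 [66, 68, 69, 63, 70, 69, 67, 65, 65, 66, 73, 78, 82, 81, 80, 73, 69, 69, 69, 66, 69, 67, 66, 69, 68, 67] 
    [82, 82, 76, 81, 81, 78, 78, 80, 61, 54, 70, 83, 87, 91, 80, 63, 54, 69, 82, 82, 83, 83, 86, 87, 80, 84]
229 [78, 78, 77, 76, 81, 78, 77, 71, 58, 49, 66, 73, 76, 77, 75, 80, 76, 76, 81, 81, 83, 81, 82, 81, 85, 82] 
    [89, 85, 86, 84, 86, 81, 85, 83, 65, 61, 69, 69, 72, 72, 71, 57, 43, 71, 88, 89, 88, 86, 91, 88, 87, 91]
232 [83, 84, 85, 84, 80, 79, 83, 75, 56, 46, 61, 72, 73, 76, 77, 64, 52, 67, 81, 85, 87, 88, 83, 88, 88, 84] 
    [91, 92, 90, 89, 90, 88, 88, 
[... 943 characters left out ...]
, 84, 82]
247 [83, 74, 72, 71, 74, 73, 77, 88, 94, 93, 84, 86, 85, 86, 85, 83, 81, 77, 79, 77, 79, 80, 76, 83, 88, 82] 
    [86, 75, 72, 75, 72, 74, 76, 81, 85, 88, 88, 88, 84, 84, 85, 85, 79, 80, 81, 79, 78, 78, 76, 82, 85, 85]
250 [74, 71, 73, 71, 74, 73, 70, 85, 110, 93, 75, 83, 87, 88, 87, 83, 88, 82, 78, 78, 85, 86, 86, 78, 77, 77] 
    [121, 94, 77, 76, 74, 71, 79, 86, 89, 88, 87, 89, 83, 79, 77, 106, 114, 106, 91, 85, 84, 90, 95, 109, 132, 141]
253 [117, 88, 69, 75, 69, 70, 78, 119, 135, 104, 79, 85, 87, 87, 84, 84, 102, 123, 127, 129, 127, 126, 130, 126, 127, 124] 
    [122, 90, 74, 73, 70, 74, 71, 77, 83, 85, 91, 88, 83, 76, 88, 123, 147, 147, 144, 147, 145, 141, 143, 144, 144, 143]
```

Emit:
step_arm(
  rows=[
    [0,0,0.0004,0,0,0],
    [0,0,0.0008,0,0,0],
    [0,0,0.0012,0,0,0],
    [0,0,0.0016,0,0,0],
    [0,0,0.002,0,0,0],
  ],
)

```text
clock: 18.87
tcp_pos: [0.5733, 0.0061, 0.1917]
orientation: [2.396, 2.03, 0.0]
contact_force: [-0.8, 0.0, -0.4]
grip_width: 0.0128
gripper_force: 88.3
```

Emit:
step_arm(
  rows=[
    [0,0,0.0004,0,0,0],
    [0,0,0.0008,0,0,0],
    [0,0,0.0012,0,0,0],
    [0,0,0.0016,0,0,0],
    [0,0,0.002,0,0,0],
  ],
)

```text
clock: 19.28
tcp_pos: [0.5732, 0.0061, 0.1928]
orientation: [2.396, 2.03, -0.0]
contact_force: [0.4, -0.5, -0.5]
grip_width: 0.0124
gripper_force: 88.3
```

Emit:
step_arm(
  rows=[
    [0,0,0.0004,0,0,0],
    [0,0,0.0008,0,0,0],
    [0,0,0.0012,0,0,0],
    [0,0,0.0016,0,0,0],
    [0,0,0.002,0,0,0],
  ],
)

```text
clock: 19.7
tcp_pos: [0.5732, 0.0061, 0.194]
orientation: [2.396, 2.03, 0.0]
contact_force: [-0.5, 0.6, -1.5]
grip_width: 0.013
gripper_force: 88.3
```

Emit:
step_arm(
  rows=[
    [0,0,0.0006,0,0,0],
    [0,0,0.0012,0,0,0],
    [0,0,0.0018,0,0,0],
    [0,0,0.0024,0,0,0],
    [0,0,0.003,0,0,0],
  ],
)

```text
clock: 20.12
tcp_pos: [0.5733, 0.0061, 0.1958]
orientation: [2.396, 2.03, 0.0]
contact_force: [-0.8, 0.0, -1.0]
grip_width: 0.0125
gripper_force: 88.3
```

Emit:
step_arm(
  rows=[
    [0,0,0.0006,0,0,0],
    [0,0,0.0012,0,0,0],
    [0,0,0.0018,0,0,0],
    [0,0,0.0024,0,0,0],
    [0,0,0.003,0,0,0],
  ],
)

```text
clock: 20.53
tcp_pos: [0.5732, 0.0061, 0.1976]
orientation: [2.396, 2.03, -0.0]
contact_force: [-0.4, 0.9, -1.2]
grip_width: 0.013
gripper_force: 88.3
```

Emit:
step_arm(
  rows=[
    [0,0,0.0008,0,0,0],
    [0,0,0.0016,0,0,0],
    [0,0,0.0024,0,0,0],
    [0,0,0.0032,0,0,0],
    [0,0,0.004,0,0,0],
  ],
)

```text
clock: 20.95
tcp_pos: [0.5732, 0.0061, 0.2]
orientation: [2.396, 2.03, 0.0]
contact_force: [0.4, 0.0, -0.2]
grip_width: 0.0127
gripper_force: 88.3
```

Emit:
step_arm(
  rows=[
    [0,0,0.0008,0,0,0],
    [0,0,0.0016,0,0,0],
    [0,0,0.0024,0,0,0],
    [0,0,0.0032,0,0,0],
    [0,0,0.004,0,0,0],
  ],
)

```text
clock: 21.37
tcp_pos: [0.5733, 0.0061, 0.2024]
orientation: [2.396, 2.03, 0.0]
contact_force: [0.8, 1.2, -0.9]
grip_width: 0.0131
gripper_force: 88.3
```

Emit:
step_arm(
  rows=[
    [0,0,0.0008,0,0,0],
    [0,0,0.0016,0,0,0],
    [0,0,0.0024,0,0,0],
    [0,0,0.0032,0,0,0],
    [0,0,0.004,0,0,0],
  ],
)

```text
clock: 21.78
tcp_pos: [0.5732, 0.0061, 0.2048]
orientation: [2.396, 2.03, 0.0]
contact_force: [0.3, -0.3, -0.3]
grip_width: 0.0124
gripper_force: 88.3
```

Emit:
step_arm(
  rows=[
    [0,0,0.0008,0,0,0],
    [0,0,0.0016,0,0,0],
    [0,0,0.0024,0,0,0],
    [0,0,0.0032,0,0,0],
    [0,0,0.004,0,0,0],
  ],
)

```text
clock: 22.2
tcp_pos: [0.5733, 0.0061, 0.2072]
orientation: [2.396, 2.03, 0.0]
contact_force: [-0.1, -0.5, -0.6]
grip_width: 0.0126
gripper_force: 88.3
```

Run:
```python
from h import *
o=r.get_obs();print(inb(),o['contact_force'],o['moment'])
im=eyes.grab_frame("wrist")[:,:,::-1];cv2.imwrite("pics/w8.png",im)
g=cv2.cvtColor(im,cv2.COLOR_BGR2GRAY).astype(int)
for y in range(200,260,3): print(y,g[y,312:352].tolist())
```

```text
[-25.7848   0.1378 110.9245] [-0.0844 -0.5067 -0.5807] [-0.0195  0.0172  0.0142]
200 [63, 67, 68, 67, 67, 66, 68, 65, 66, 69, 65, 67, 69, 64, 67, 67, 68, 67, 65, 66, 69, 69, 66, 67, 66, 64, 66, 68, 64, 63, 68, 68, 67, 67, 66, 66, 69, 67, 66, 67]
203 [67, 65, 65, 65, 67, 66, 66, 64, 65, 66, 66, 68, 67, 68, 68, 65, 64, 68, 68, 66, 67, 67, 63, 67, 67, 63, 68, 68, 66, 68, 65, 69, 68, 69, 64, 69, 65, 66, 67, 67]
206 [67, 70, 67, 67, 67, 66, 65, 64, 65, 67, 64, 67, 67, 68, 67, 65, 66, 66, 66, 67, 64, 65, 64, 64, 68, 67, 67, 63, 67, 63, 68, 65, 66, 69, 67, 64, 65, 67, 63, 70]
209 [67, 68, 66, 64, 69, 65, 64, 65, 64, 64, 63, 67, 65, 67, 64, 65, 68, 64, 69, 64, 68, 69, 66, 69, 68, 68, 65, 66, 69, 67, 68, 69, 69, 67, 63, 67, 66, 69, 67, 66]
212 [67, 67, 66, 69, 68, 63, 63, 65, 64, 63, 65, 63, 67, 67, 67, 65, 67, 68, 66, 68, 69, 64, 68, 67, 70, 65, 65, 67, 67, 67, 65, 66, 67, 66, 66, 65, 65, 67, 66, 68]
215 [69, 68, 68, 65, 68, 67, 64, 67, 64, 66, 67, 67, 66, 66, 68, 69, 67, 68, 66, 63, 68, 69, 67, 67, 65, 66, 67, 67, 65, 63, 70, 64, 67, 64, 67, 68, 66, 66, 65, 70]
218 [81, 81, 80, 81, 77, 80, 
[... 1732 characters left out ...]
 128, 96, 76, 73, 77, 72, 71, 77, 87, 89, 92, 90, 85, 85, 86, 86, 82, 84, 82, 82, 85, 87, 92, 119, 142, 147, 150, 151, 148, 146, 148, 148]
251 [144, 143, 143, 143, 144, 143, 143, 141, 119, 90, 74, 77, 73, 74, 74, 80, 84, 91, 93, 89, 90, 111, 137, 139, 140, 134, 118, 101, 100, 93, 101, 116, 135, 145, 145, 146, 145, 146, 144, 143]
254 [172, 168, 166, 156, 146, 144, 142, 137, 117, 83, 62, 66, 64, 64, 62, 62, 67, 73, 71, 70, 74, 103, 130, 140, 139, 142, 144, 144, 145, 150, 149, 147, 152, 150, 152, 153, 158, 156, 154, 155]
257 [66, 42, 26, 19, 5, 13, 16, 13, 16, 11, 15, 17, 12, 13, 10, 17, 9, 10, 21, 16, 6, 20, 30, 50, 85, 111, 123, 132, 141, 147, 146, 148, 151, 153, 155, 158, 158, 156, 158, 157]
```

The clip hangs on the hook at px column ~330, beside the shank. I'll lift clear and carry it to the dish.

Emit:
step_arm(
  rows=[
    [0,0,0.003,0,0,0],
    [0,0,0.008,0,0,0],
    [0,0,0.014,0,0,0],
    [0,0,0.021,0,0,0],
    [0,0,0.028,0,0,0],
  ],
)

```text
clock: 22.67
tcp_pos: [0.5733, 0.0062, 0.2245]
orientation: [2.396, 2.03, 0.0]
contact_force: [0.3, 0.1, -1.5]
grip_width: 0.0129
gripper_force: 88.3
```

Run:
```python
from h import *
gopick([.4736,.2055,.075],80.5); print(r.get_obs()["joints"])
```

```text
t 22.67 row [-0.1668, 0.329, -0.0887, 0.0003, 0.0004, -0.0003]
[ 0.3104  0.3839 -0.5451  1.7971  0.231   1.0229 -0.4886]
```

Emit:
step_arm(
  rows=[
    [-0.0017,0.0033,0,0,0,0],
    [-0.005,0.0099,0,0,0,0],
    [-0.01,0.0197,0,0,0,0],
    [-0.0167,0.0329,0,0,0,0],
    [-0.025,0.0494,0,0,0,0],
  ],
)

```text
clock: 23.08
tcp_pos: [0.5577, 0.0364, 0.2237]
orientation: [2.396, 2.03, -0.001]
contact_force: [1.0, 0.4, -0.6]
grip_width: 0.0129
gripper_force: 88.3
```

Emit:
step_arm(
  rows=[
    [-0.0083,0.0165,0,0,0,0],
    [-0.0167,0.0329,0,0,0,0],
    [-0.025,0.0494,0,0,0,0],
    [-0.0334,0.0658,0,0,0,0],
    [-0.0417,0.0822,0,0,0,0],
  ],
)

```text
clock: 23.5
tcp_pos: [0.5326, 0.0863, 0.224]
orientation: [2.395, 2.031, 0.0]
contact_force: [-0.1, 0.6, -2.6]
grip_width: 0.0129
gripper_force: 88.3
```

Emit:
step_arm(
  rows=[
    [-0.0083,0.0165,0,0,0,0],
    [-0.0167,0.0329,0,0,0,0],
    [-0.025,0.0494,0,0,0,0],
    [-0.0334,0.0658,0,0,0,0],
    [-0.0417,0.0822,0,0,0,0],
  ],
)

```text
clock: 23.92
tcp_pos: [0.5077, 0.1354, 0.224]
orientation: [2.396, 2.03, 0.0]
contact_force: [0.3, 0.3, -1.0]
grip_width: 0.0129
gripper_force: 88.3
```

Emit:
step_arm(
  rows=[
    [-0.0083,0.0165,0,0,0,0],
    [-0.0158,0.0313,-0.005,0,0,0],
    [-0.0225,0.0444,-0.013,0,0,0],
    [-0.0284,0.0559,-0.021,0,0,0],
    [-0.0334,0.0658,-0.03,0,0,0],
  ],
)

```text
clock: 24.33
tcp_pos: [0.4877, 0.1746, 0.2053]
orientation: [2.396, 2.03, -0.0]
contact_force: [-0.4, 0.3, -0.6]
grip_width: 0.0129
gripper_force: 88.3
```

Emit:
step_arm(
  rows=[
    [-0.005,0.0099,-0.01,0,0,0],
    [-0.01,0.0197,-0.02,0,0,0],
    [-0.015,0.0296,-0.03,0,0,0],
    [-0.02,0.0395,-0.045,0,0,0],
    [-0.025,0.0494,-0.058,0,0,0],
  ],
)

```text
clock: 24.75
tcp_pos: [0.4728, 0.2039, 0.1702]
orientation: [2.396, 2.03, -0.0]
contact_force: [0.9, 0.1, -1.1]
grip_width: 0.0128
gripper_force: 88.3
```

Emit:
step_arm(
  rows=[
    [0,0,0,0,0,0],
    [0,0,0,0,0,0],
    [0,0,0,0,0,0],
  ],
)

```text
clock: 25.0
tcp_pos: [0.4734, 0.2034, 0.1712]
orientation: [2.396, 2.03, 0.0]
contact_force: [0.5, 0.9, -1.7]
grip_width: 0.0128
gripper_force: 88.3
```

Run:
```python
from h import *
import pickle
o=r.get_obs();p,m=pick(o);print(p,o['contact_force'])
im=eyes.grab_frame("wrist")[:,:,::-1];cv2.imwrite("pics/w9.png",im);pickle.dump(o,open("w9.pkl","wb"))
g=cv2.cvtColor(im,cv2.COLOR_BGR2GRAY)
q=proj("wrist",place([.4923,.2024,0],[[0,0,2],[53,0,8],[-53,0,8],[0,53,8],[0,-53,8]]),o);print(q)
# dish outline by circle search
hsv=cv2.cvtColor(im,cv2.COLOR_BGR2HSV);m=((hsv[...,1]<28)&(hsv[...,2]>90)).astype(np.uint8)
n,l,st,ce=cv2.connectedComponentsWithStats(cv2.morphologyEx(m,cv2.MORPH_CLOSE,np.ones((5,5))))
for i in np.argsort(-st[1:,4])[:4]+1: print(st[i],ce[i])
c=cv2.HoughCircles(cv2.medianBlur(g,5),cv2.HOUGH_GRADIENT,2,60,param1=80,param2=60,minRadius=50,maxRadius=100);print(c)
for y in range(205,262,3): print(y,g[y,312:352].tolist())
t=eyes.grab_frame("top")[:,:,::-1];cv2.imwrite("pics/t9.png",t)
```

```text
[0.4739 0.2053 0.0749] [ 0.501   0.9114 -1.6523]
[[346.2443 216.6927]
 [411.6919 208.0589]
 [282.8016 228.8474]
 [336.6431 152.7808]
 [355.6728 277.5595]]
[ 313  151  104  126 7637] [371.1982 210.4104]
[ 566  127   74  105 3012] [606.5813 186.7201]
[ 578  302   62   94 1091] [600.0632 344.9258]
[ 530  361   30   58 1064] [542.2453 384.5085]
[[[631.  361.   56.8]
  [349.  219.   69.6]]]
205 [71, 73, 73, 76, 76, 77, 79, 79, 81, 83, 82, 82, 85, 82, 81, 83, 85, 87, 85, 83, 85, 84, 87, 91, 85, 84, 77, 77, 75, 82, 81, 79, 80, 76, 74, 73, 73, 71, 73, 69]
208 [74, 75, 82, 85, 83, 85, 80, 77, 81, 81, 80, 79, 75, 74, 76, 76, 77, 78, 84, 85, 87, 85, 86, 88, 89, 89, 93, 88, 86, 79, 78, 81, 79, 80, 78, 81, 83, 76, 81, 78]
211 [77, 78, 76, 79, 79, 77, 79, 77, 81, 81, 75, 76, 81, 74, 72, 73, 74, 77, 82, 82, 80, 89, 85, 90, 91, 90, 86, 84, 82, 82, 81, 78, 81, 82, 80, 83, 92, 91, 90, 84]
214 [84, 78, 81, 77, 77, 81, 79, 75, 78, 81, 80, 80, 83, 80, 80, 81, 79, 80, 82, 81, 85, 84, 86, 86, 88, 90, 81, 85, 85, 81, 78, 82, 77, 83, 80, 83, 85, 89, 90, 88]
217 [93, 89, 87, 86, 86, 82, 80, 77, 80, 81, 84, 81
[... 1947 characters left out ...]
51, 158, 163, 164, 167, 164, 138, 91, 64, 61, 63, 61, 59, 63, 67, 75, 74, 70, 68, 65, 67, 90, 112, 106, 93, 74, 77, 72, 79, 111, 158, 180, 182, 183, 182, 189, 189, 196]
253 [136, 137, 141, 142, 143, 149, 163, 169, 140, 92, 60, 57, 62, 64, 60, 61, 66, 71, 71, 68, 63, 61, 69, 130, 173, 184, 185, 188, 184, 189, 189, 190, 186, 181, 187, 188, 186, 186, 190, 193]
256 [129, 101, 64, 35, 23, 22, 18, 28, 22, 21, 8, 16, 16, 1, 15, 15, 14, 6, 4, 18, 2, 24, 65, 122, 161, 185, 195, 195, 189, 188, 192, 191, 186, 184, 185, 183, 185, 179, 179, 176]
259 [9, 8, 4, 13, 16, 15, 9, 8, 11, 4, 18, 5, 6, 5, 5, 17, 17, 6, 4, 11, 12, 13, 9, 14, 2, 15, 30, 50, 75, 115, 150, 164, 174, 177, 179, 180, 182, 180, 178, 180]
```

The clip still hangs, at columns 329–334. The dish circle at (349,219) r 70 agrees with its estimate within about 2 mm. Lowering now.

Emit:
step_arm(
  rows=[
    [0,-0.001,-0.008,0,0,0],
    [0,-0.002,-0.02,0,0,0],
    [0,-0.002,-0.034,0,0,0],
    [0,-0.002,-0.048,0,0,0],
    [0,-0.002,-0.058,0,0,0],
  ],
)

```text
clock: 25.52
tcp_pos: [0.4727, 0.2019, 0.1349]
orientation: [2.396, 2.03, -0.002]
contact_force: [-0.2, -0.4, -1.0]
grip_width: 0.0129
gripper_force: 88.3
```

Emit:
step_arm(
  rows=[
    [0,0,-0.003,0,0,0],
    [0,0,-0.006,0,0,0],
    [0,0,-0.009,0,0,0],
    [0,0,-0.012,0,0,0],
    [0,0,-0.0145,0,0,0],
  ],
)

```text
clock: 25.93
tcp_pos: [0.4734, 0.2025, 0.1278]
orientation: [2.396, 2.03, 0.001]
contact_force: [0.3, 0.3, -0.9]
grip_width: 0.0126
gripper_force: 88.3
```

Emit:
step_arm(
  rows=[
    [0,0,-0.002,0,0,0],
    [0,0,-0.004,0,0,0],
    [0,0,-0.006,0,0,0],
    [0,0,-0.008,0,0,0],
    [0,0,-0.01,0,0,0],
  ],
)

```text
clock: 26.35
tcp_pos: [0.4732, 0.2023, 0.1216]
orientation: [2.396, 2.03, 0.0]
contact_force: [-0.2, -1.1, -1.1]
grip_width: 0.0127
gripper_force: 88.3
```

Emit:
step_arm(
  rows=[
    [0,0,-0.003,0,0,0],
    [0,0,-0.006,0,0,0],
    [0,0,-0.009,0,0,0],
    [0,0,-0.012,0,0,0],
    [0,0,-0.014,0,0,0],
  ],
)

```text
clock: 26.77
tcp_pos: [0.4731, 0.2023, 0.113]
orientation: [2.396, 2.03, -0.0]
contact_force: [-0.5, 0.4, -0.6]
grip_width: 0.013
gripper_force: 88.3
```

Run:
```python
from h import *
o=r.get_obs();p,m=pick(o);print(p,o['contact_force'])
im=eyes.grab_frame("wrist")[:,:,::-1];cv2.imwrite("pics/w10.png",im)
g=cv2.cvtColor(im,cv2.COLOR_BGR2GRAY).astype(int)
for y in range(202,258,3): print(y,g[y,312:360].tolist())
```

```text
[0.4735 0.2041 0.0167] [-0.5457  0.4379 -0.5821]
202 [71, 74, 79, 78, 77, 78, 80, 81, 78, 81, 80, 79, 75, 82, 80, 83, 84, 82, 83, 84, 82, 81, 83, 78, 79, 78, 79, 82, 77, 78, 77, 78, 80, 83, 77, 76, 75, 73, 77, 73, 71, 77, 77, 75, 78, 80, 81, 100]
205 [72, 71, 69, 70, 67, 73, 73, 72, 76, 78, 77, 79, 83, 78, 82, 81, 83, 81, 81, 78, 82, 82, 83, 83, 84, 82, 83, 83, 81, 80, 77, 79, 81, 86, 81, 78, 80, 75, 77, 73, 76, 73, 76, 75, 89, 161, 191, 194]
208 [73, 68, 71, 72, 69, 73, 71, 71, 75, 75, 78, 76, 77, 76, 76, 77, 78, 80, 78, 82, 82, 81, 83, 84, 86, 89, 88, 87, 84, 84, 80, 85, 81, 78, 80, 80, 78, 74, 78, 75, 76, 72, 72, 72, 70, 89, 161, 195]
211 [81, 75, 78, 75, 74, 73, 76, 70, 75, 76, 74, 78, 80, 74, 72, 75, 74, 76, 77, 75, 76, 76, 79, 79, 81, 85, 85, 87, 90, 89, 88, 87, 84, 83, 80, 80, 75, 76, 76, 73, 75, 70, 69, 73, 78, 92, 159, 191]
214 [81, 81, 77, 78, 76, 77, 74, 75, 79, 76, 75, 74, 75, 74, 74, 70, 70, 70, 71, 71, 75, 76, 78, 82, 82, 81, 85, 86, 86, 87, 88, 86, 78, 77, 78, 78, 77, 75, 75, 75, 75, 75, 75, 91, 162, 193, 190, 183]
217 [74, 72, 77, 75, 78, 79, 87, 83, 80, 80, 79, 78, 7
[... 2037 characters left out ...]
 68, 68, 73, 80, 78, 81, 82, 85, 88, 89, 92, 91, 92, 90, 87, 84, 83, 85, 84]
250 [85, 85, 83, 85, 77, 80, 84, 78, 69, 63, 54, 59, 62, 58, 58, 64, 63, 65, 64, 62, 63, 62, 66, 70, 72, 72, 69, 68, 71, 75, 69, 75, 93, 125, 139, 116, 96, 91, 90, 94, 92, 88, 89, 93, 93, 93, 95, 94]
253 [80, 80, 78, 81, 78, 81, 84, 80, 71, 63, 60, 57, 59, 55, 60, 69, 67, 64, 66, 69, 66, 67, 71, 84, 90, 91, 88, 87, 78, 79, 92, 124, 174, 197, 198, 167, 142, 175, 194, 196, 189, 144, 92, 99, 166, 198, 203, 202]
256 [61, 51, 34, 18, 10, 15, 10, 15, 13, 18, 22, 24, 16, 15, 8, 14, 4, 15, 11, 1, 15, 26, 39, 63, 72, 79, 83, 82, 84, 96, 161, 190, 188, 181, 184, 186, 192, 194, 199, 199, 202, 201, 203, 206, 206, 203, 204, 202]
```

The clip stands on the floor with the hook sunk below the bow. I'll push forward with the shank.

Emit:
step_arm(
  rows=[
    [0.0025,-0.0004,0,0,0,0],
    [0.005,-0.0008,0,0,0,0],
    [0.0075,-0.0013,0,0,0,0],
    [0.01,-0.0017,0,0,0,0],
    [0.0125,-0.0021,0,0,0,0],
  ],
)

```text
clock: 27.23
tcp_pos: [0.4809, 0.2011, 0.1134]
orientation: [2.396, 2.03, 0.0]
contact_force: [-0.4, 0.9, -0.8]
grip_width: 0.0126
gripper_force: 88.3
```

Emit:
step_arm(
  rows=[
    [0.0025,-0.0004,0,0,0,0],
    [0.005,-0.0008,0,0,0,0],
    [0.0075,-0.0013,0,0,0,0],
    [0.01,-0.0017,0,0,0,0],
    [0.0125,-0.0021,0,0,0,0],
  ],
)

```text
clock: 27.65
tcp_pos: [0.4883, 0.1998, 0.1133]
orientation: [2.396, 2.03, 0.0]
contact_force: [-0.4, -0.4, -1.6]
grip_width: 0.0127
gripper_force: 88.3
```

Emit:
step_arm(
  rows=[
    [0.0025,-0.0004,0,0,0,0],
    [0.005,-0.0008,0,0,0,0],
    [0.005,-0.0008,0,0,0,0],
    [0.005,-0.0008,0,0,0,0],
    [0.005,-0.0008,0,0,0,0],
  ],
)

```text
clock: 28.07
tcp_pos: [0.4911, 0.1993, 0.1133]
orientation: [2.396, 2.03, -0.0]
contact_force: [0.4, 0.9, -1.0]
grip_width: 0.0125
gripper_force: 88.3
```

Run:
```python
from h import *
o=r.get_obs();p,m=pick(o);print(p,o['contact_force'])
im=eyes.grab_frame("wrist")[:,:,::-1];cv2.imwrite("pics/w11.png",im)
g=cv2.cvtColor(im,cv2.COLOR_BGR2GRAY).astype(int)
for y in range(205,258,3): print(y,g[y,312:372].tolist())
```

```text
[0.4915 0.2012 0.0169] [ 0.3541  0.8631 -1.0198]
205 [83, 81, 80, 82, 79, 85, 81, 85, 79, 76, 74, 73, 76, 76, 77, 79, 76, 76, 70, 73, 72, 72, 76, 75, 74, 74, 75, 80, 78, 77, 79, 82, 81, 79, 81, 79, 79, 78, 79, 76, 77, 77, 75, 73, 72, 72, 70, 89, 166, 200, 204, 209, 213, 218, 221, 222, 216, 215, 214, 218]
208 [87, 86, 84, 86, 83, 87, 80, 83, 79, 79, 74, 80, 77, 76, 77, 74, 72, 74, 71, 72, 74, 77, 76, 74, 73, 75, 74, 77, 80, 79, 77, 78, 77, 76, 75, 78, 73, 75, 80, 81, 78, 79, 78, 77, 78, 113, 133, 174, 198, 209, 216, 221, 222, 224, 223, 221, 220, 215, 213, 209]
211 [89, 91, 92, 89, 87, 83, 84, 81, 79, 78, 76, 76, 72, 74, 74, 71, 73, 71, 73, 72, 75, 74, 71, 70, 71, 72, 70, 73, 71, 73, 74, 73, 74, 74, 74, 74, 75, 76, 80, 76, 81, 79, 81, 83, 85, 111, 186, 217, 221, 222, 225, 222, 222, 221, 218, 215, 216, 214, 205, 197]
214 [90, 88, 91, 91, 86, 81, 77, 77, 77, 80, 74, 76, 73, 74, 77, 75, 75, 77, 73, 70, 67, 67, 66, 68, 68, 67, 72, 71, 72, 72, 72, 74, 71, 74, 76, 79, 78, 77, 80, 81, 83, 85, 84, 84, 88, 108, 192, 224, 227, 226, 222, 219, 217, 219, 216, 215, 211, 198, 178, 172]
217 [84, 86, 8
[... 2767 characters left out ...]
1, 80, 83, 79, 72, 71, 69, 65, 66, 71, 71, 69, 74, 82, 85, 88, 92, 87, 84, 87, 82, 81, 77, 68, 70, 71, 75, 71, 69, 76, 83, 82, 83, 87, 95, 93, 98, 101, 107, 136, 156]
253 [79, 70, 72, 73, 73, 69, 68, 72, 70, 61, 59, 58, 59, 55, 59, 73, 81, 80, 81, 79, 75, 79, 77, 77, 80, 75, 77, 76, 79, 78, 80, 93, 159, 188, 193, 188, 177, 135, 82, 70, 68, 69, 70, 76, 103, 138, 148, 145, 179, 198, 201, 203, 209, 212, 213, 215, 218, 218, 220, 220]
256 [62, 51, 33, 15, 12, 9, 9, 8, 7, 11, 11, 12, 4, 14, 12, 14, 16, 12, 19, 10, 26, 28, 40, 56, 70, 74, 75, 75, 75, 76, 79, 82, 85, 117, 131, 134, 145, 156, 144, 127, 114, 108, 110, 135, 156, 165, 173, 192, 201, 209, 213, 214, 215, 217, 220, 218, 216, 211, 206, 204]
```

The clip lies flat in the dish (bow near px (357,247), legs along rows 232–238), with the hook above it. Next I'll lift off and check from the top camera.

Emit:
step_arm(
  rows=[
    [0,0,0.002,0,0,0],
    [0,0,0.006,0,0,0],
    [0,0,0.012,0,0,0],
    [0,0,0.022,0,0,0],
    [0,0,0.034,0,0,0],
  ],
)

```text
clock: 28.53
tcp_pos: [0.491, 0.1993, 0.1341]
orientation: [2.396, 2.03, -0.001]
contact_force: [0.4, 0.1, -1.7]
grip_width: 0.013
gripper_force: 88.3
```

Emit:
step_arm(
  rows=[
    [0,0,0.03,0,0,0],
    [0,0,0.06,0,0,0],
    [0,0,0.1,0,0,0],
    [0,0,0.14,0,0,0],
    [0,0,0.178,0,0,0],
  ],
)

```text
clock: 28.95
tcp_pos: [0.491, 0.1995, 0.2425]
orientation: [2.395, 2.03, 0.001]
contact_force: [-0.2, 0.4, -0.8]
grip_width: 0.0125
gripper_force: 88.3
```

Run:
```python
from h import *
o=r.get_obs();print(o['tcp_pos'],o['contact_force'])
im=eyes.grab_frame("wrist")[:,:,::-1];cv2.imwrite("pics/w12.png",im)
q=proj("wrist",place([.494,.2005,0],[[0,0,4],[53,0,8],[-53,0,8],[0,53,8],[0,-53,8]]),o);print(q)
g=cv2.cvtColor(im,cv2.COLOR_BGR2GRAY).astype(int)
x,y=q[0].astype(int)
s=cv2.resize(g[y-48:y+48,x-48:x+48].astype(np.uint8),(48,48),interpolation=cv2.INTER_AREA)
print("\n".join("".join(" .:-=+*#%@"[9-v*10//256] for v in row) for row in s))
go([.4900,-.2226,.245],Rt(146))
```

```text
[0.491  0.1995 0.2425] [-0.1961  0.439  -0.779 ]
[[326.2469 200.1771]
 [379.0938 192.3618]
 [274.2106 209.5409]
 [317.2616 147.0914]
 [334.5286 250.3807]]<stdin>:8: RuntimeWarning: overflow encountered in scalar multiply
Traceback (most recent call last):
OverflowError: Python integer 256 out of bounds for uint8
```

Run:
```python
from h import *
g=cv2.imread("pics/w12.png",0)
s=cv2.resize(g[152:248,278:374],(64,48),interpolation=cv2.INTER_AREA).astype(int)
print("\n".join("".join("@%#*+=-:. "[v*10//256] for v in row) for row in s))
go([.4900,-.2226,.245],Rt(146))
```

```text
**************###*+=================---:----------------::::::::
**************######++======-==--------:------=-======----::::::
***********##########*+====-==----------:-----======-------:::::
**********#############*+===---:::--::--::-----==-----------::::
*********#################=:.............::-------------------::
********##############*****-................::---=------------::
******##############*******+-:................::-==-------------
*****#############***********+==+=:..............:-=====-===----
****#############*****************+:..............:-=========---
***#############****************###*=...............-=======----
**#############*********************+=...............:===-------
**############****************#*******=:..............:------==-
*###############*****************###***+...............:----====
##########**####*****************####*+-....:====+**---:----====
##########******#*************########*==************#+::----===
###########********###*********#########***********###+:::---===
############********##***********#####*************##*=-::--
[... 1381 characters left out ...]
###*+=-::::--:::::::::::::::::.::..:::---------------
############*#+=---::::---::::::::::::::::::::::::--------------
********####**=====------:::::::-::-:::::::::::::---------::----
***********+==========--::.::::-----::::::::::-----------::-----
*******==--=---========-::::--------:::::::--------:-----:--::-:
*****+=-------------=---------------:::----------::::---:--:---:
****+--:-------------------===-=----:::---------:::::---:-:-----
***+----:::---------------========--::::::::----:::::-:::-------
*+------::------:---------===+**++++===---::---:---::--::-:-----
+-::::---::--:------:-------+#####**####*+=----::::---:---------
t 29.0 row [-0.0052, -0.7059, -0.0034, -0.002, 0.002, 0.3635]
```

Emit:
step_arm(
  rows=[
    [0,-0.015,0.005,0,0,0.01],
    [0,-0.05,0.005,0,0,0.025],
    [0,-0.09,0.005,0,0,0.045],
    [0,-0.135,0.005,0,0,0.068],
    [0,-0.18,0.005,0,0,0.091],
  ],
)

```text
clock: 29.42
tcp_pos: [0.491, 0.0906, 0.2441]
orientation: [2.076, 2.355, 0.001]
contact_force: [-0.3, -0.1, -0.4]
grip_width: 0.0127
gripper_force: 88.6
```

Emit:
step_arm(
  rows=[
    [0,-0.045,0,0,0,0.023],
    [0,-0.09,0,0,0,0.046],
    [0,-0.135,0,0,0,0.069],
    [0,-0.18,0,0,0,0.092],
    [0,-0.225,0,0,0,0.115],
  ],
)

```text
clock: 29.83
tcp_pos: [0.491, -0.0449, 0.2441]
orientation: [1.621, 2.689, 0.001]
contact_force: [1.1, 0.8, -0.1]
grip_width: 0.0131
gripper_force: 88.6
```

Emit:
step_arm(
  rows=[
    [0,-0.045,0,0,0,0.023],
    [0,-0.09,0,0,0,0.046],
    [0,-0.135,0,0,0,0.069],
    [0,-0.175,0,0,0,0.092],
    [0,-0.21,0,0,0,0.115],
  ],
)

```text
clock: 30.25
tcp_pos: [0.4909, -0.1716, 0.2441]
orientation: [1.113, 2.936, 0.0]
contact_force: [0.3, 0.1, -0.9]
grip_width: 0.0131
gripper_force: 88.6
```

Emit:
step_arm(
  rows=[
    [0,-0.03,0,0,0,0.02],
    [0,-0.055,0,0,0,0.0425],
    [0,-0.075,0,0,0,0.0425],
    [0,-0.085,0,0,0,0.0425],
    [0,-0.085,0,0,0,0.0425],
  ],
)

```text
clock: 30.67
tcp_pos: [0.491, -0.222, 0.2436]
orientation: [0.925, 3.001, 0.001]
contact_force: [-0.3, -0.7, -1.2]
grip_width: 0.0129
gripper_force: 88.6
```

Emit:
step_arm(
  rows=[
    [0,0,0,0,0,0],
    [0,0,0,0,0,0],
    [0,0,0,0,0,0],
  ],
)

```text
clock: 30.92
tcp_pos: [0.4914, -0.2194, 0.2436]
orientation: [0.917, 3.004, 0.002]
contact_force: [-0.8, 1.0, -0.4]
grip_width: 0.013
gripper_force: 88.6
```

Run:
```python
from h import *
o=r.get_obs();print(o['tcp_pos'],o['contact_force'])
t=eyes.grab_frame("top");cv2.imwrite("pics/t13.png",t[:,:,::-1])
g=t.mean(2)[245:310,165:240]
s=cv2.resize(g,(90,52),interpolation=cv2.INTER_AREA).astype(int)
print("\n".join("".join("@%#*+=-:. "[v*10//256] for v in row) for row in s))
go([.4900,-.2226,.200],Rt(146))
```

```text
[ 0.4914 -0.2194  0.2436] [-0.8077  0.967  -0.3528]
+++++++++++=======================--=------===--=----=======--============================
+++++++=====================--====---=-------------------=================================
+++++================---==-==-==----------------=-=---==---==========--===================
======================--------=--------============--=-=--============--==================
============-==========----------=========+++=============================================
=============---=======------============++=======+++============---====-=================
==========--====-====-----=============+++========+++==+==========-=====-=================
============--==--=---=--==============++++========++=++==========-=======================
============-=--=-----==-=========================================--==--======-===========
============------=--===-====================================================-============
-============---=---===================--=====-==================-========================
-======-=====---=====+=============-===--==----
[... 3049 characters left out ...]
---=-==--=-====-=======-====+++===========++====++***+++======--===--=============++++++
-==--=--==--============--========++++++++++++++++++++++==============-============+++++++
-===--===--=-=--======--===============++++++++++++++++============-==-============+++++++
---===-==---=================================++++==+++=============----===========++++++++
===---=-====-================================++++++++=============-=--============++++++++
====-======--=-===============================+++++================--===-=========++++++++
=-----===-----=====-====--========================================-==============+++++++++
t 30.97 row [-0.0023, -0.0051, -0.0727, -0.0002, 0.0005, -0.0003]
```

The clip is clearly lying in the dish in the top view. Now the pick goes back into the hole.

Emit:
step_arm(
  rows=[
    [-0.0023,-0.0051,-0.01,0,0,0],
    [-0.0023,-0.0051,-0.03,0,0,0],
    [-0.0023,-0.0051,-0.05,0,0,0],
    [-0.0023,-0.0051,-0.068,0,0,0],
    [-0.0023,-0.0051,-0.068,0,0,0],
  ],
)

```text
clock: 31.38
tcp_pos: [0.4878, -0.2232, 0.1993]
orientation: [-0.918, -3.0, -0.002]
contact_force: [-0.4, 0.1, -0.9]
grip_width: 0.0125
gripper_force: 88.6
```

Emit:
step_arm(
  rows=[
    [0,0,0,0,0,0],
    [0,0,0,0,0,0],
  ],
)

```text
clock: 31.55
tcp_pos: [0.49, -0.2236, 0.2026]
orientation: [0.919, 3.003, 0.002]
contact_force: [0.2, -0.8, -1.1]
grip_width: 0.0128
gripper_force: 88.6
```

Run:
```python
from h import *
o=r.get_obs();print(o['tcp_pos'],o['contact_force'])
go([.4900,-.2226,.175],Rt(146))
```

```text
[ 0.49   -0.2236  0.2026] [ 0.2491 -0.7943 -1.0873]
t 31.55 row [0.0001, 0.0017, -0.046, -0.0002, 0.0004, 0.0001]
```

Emit:
step_arm(
  rows=[
    [0,0.0012,-0.008,0,0,0],
    [0,0.0012,-0.016,0,0,0],
    [0,0.0012,-0.024,0,0,0],
    [0,0.0012,-0.032,0,0,0],
    [0,0.0012,-0.04,0,0,0],
  ],
)

```text
clock: 31.97
tcp_pos: [0.4897, -0.223, 0.1781]
orientation: [0.919, 3.003, 0.001]
contact_force: [-0.2, -0.3, -0.6]
grip_width: 0.013
gripper_force: 88.6
```

Emit:
step_arm(
  rows=[
    [0,0,-0.008,0,0,0],
    [0,0,-0.016,0,0,0],
    [0,0,-0.024,0,0,0],
    [0,0,-0.032,0,0,0],
    [0,0,-0.04,0,0,0],
  ],
)

```text
clock: 32.38
tcp_pos: [0.4898, -0.223, 0.1542]
orientation: [0.919, 3.003, 0.001]
contact_force: [0.1, 0.0, -0.3]
grip_width: 0.0126
gripper_force: 88.6
```

Emit:
step_arm(
  rows=[
    [0,0,-0.01,0,0,0],
    [0,0,-0.02,0,0,0],
    [0,0,-0.028,0,0,0],
    [0,0,-0.03,0,0,0],
    [0,0,-0.03,0,0,0],
  ],
)

```text
clock: 32.8
tcp_pos: [0.4895, -0.2229, 0.1361]
orientation: [0.919, 3.004, 0.001]
contact_force: [-1.0, -0.2, -1.4]
grip_width: 0.0125
gripper_force: 88.6
```

Run:
```python
from h import *
o=r.get_obs();print(o['tcp_pos'],o['contact_force'])
go([.4928,-.2186,.1263],Rt(146))
```

```text
[ 0.4895 -0.2229  0.1361] [-0.9519 -0.1977 -1.4226]
t 32.8 row [0.0055, 0.0071, -0.0164, -0.0003, 0.0001, 0.0001]
```

Emit:
step_arm(
  rows=[
    [0.002,0.0025,-0.002,0,0,0],
    [0.004,0.005,-0.005,0,0,0],
    [0.0053,0.007,-0.009,0,0,0],
    [0.0053,0.007,-0.013,0,0,0],
    [0.0053,0.007,-0.015,0,0,0],
  ],
)

```text
clock: 33.22
tcp_pos: [0.4929, -0.2186, 0.1274]
orientation: [0.918, 3.003, 0.001]
contact_force: [0.4, -0.9, -0.4]
grip_width: 0.0127
gripper_force: 88.6
```

Emit:
step_arm(
  rows=[
    [0,0,-0.0007,0,0,0],
    [0,0,-0.0014,0,0,0],
    [0,0,-0.0014,0,0,0],
  ],
)

```text
clock: 33.47
tcp_pos: [0.4929, -0.2189, 0.1269]
orientation: [0.919, 3.003, 0.001]
contact_force: [1.0, 0.1, 0.1]
grip_width: 0.0127
gripper_force: 88.8
```

Emit:
step_arm(
  rows=[
    [0,0,-0.0005,0,0,0],
    [0,0,-0.0005,0,0,0],
    [0,0,-0.0005,0,0,0],
  ],
)

```text
clock: 33.72
tcp_pos: [0.493, -0.2189, 0.1268]
orientation: [0.919, 3.003, 0.001]
contact_force: [-1.6, 0.9, 4.1]
grip_width: 0.0127
gripper_force: 89.0
```

Emit:
step_arm(
  rows=[
    [0,0,0.0004,0,0,0],
    [0,0,0.0004,0,0,0],
    [0,0,0.0004,0,0,0],
  ],
  squeeze=20,
)

```text
clock: 33.97
tcp_pos: [0.493, -0.2189, 0.1269]
orientation: [0.919, 3.003, 0.001]
contact_force: [-0.6, -0.2, 2.7]
grip_width: 0.013
gripper_force: 89.0
```

Emit:
step_arm(
  rows=[
    [0,0,0,0,0,0],
    [0,0,0,0,0,0],
    [0,0,0,0,0,0],
    [0,0,0,0,0,0],
    [0,0,0,0,0,0],
  ],
  jaw=0.4,
)

```text
clock: 34.38
tcp_pos: [0.493, -0.2188, 0.1267]
orientation: [0.919, 3.003, 0.001]
contact_force: [0.1, -0.5, 0.4]
grip_width: 0.0512
gripper_force: 0.0
```

Emit:
step_arm(
  rows=[
    [0,0,0.01,0,0,0],
    [0,0,0.03,0,0,0],
    [0,0,0.05,0,0,0],
    [0,0,0.08,0,0,0],
    [0,0,0.12,0,0,0],
  ],
)

```text
clock: 34.8
tcp_pos: [0.4925, -0.2185, 0.1998]
orientation: [-0.919, -3.004, -0.002]
contact_force: [0.2, -0.5, 0.5]
grip_width: 0.0509
gripper_force: 0.0
```

Emit:
step_arm(
  rows=[
    [0,0,0.05,0,0,0],
    [0,0,0.1,0,0,0],
    [0,0,0.1,0,0,0],
    [0,0,0.1,0,0,0],
  ],
)

```text
clock: 35.13
tcp_pos: [0.4944, -0.2191, 0.2621]
orientation: [0.917, 2.998, -0.0]
contact_force: [-0.2, 0.6, 0.1]
grip_width: 0.0511
gripper_force: 0.0
```

Run:
```python
from h import *
o=r.get_obs();print(o['tcp_pos'],o['contact_force'],o['grip_width'])
im=eyes.grab_frame("wrist")[:,:,::-1];cv2.imwrite("pics/w14.png",im)
q=proj("wrist",[[.4911,-.2175,.167],[.4911,-.2175,.093],[.4911,-.2175,.167]],o);print(q)
x,y=q[:2].mean(0).astype(int)
g=im.mean(2)[y-40:y+40,x-40:x+40];s=cv2.resize(g,(80,44),interpolation=cv2.INTER_AREA).astype(int)
print("\n".join("".join("@%#*+=-:. "[min(v*14//256,9)] for v in row) for row in s))
a=cv2.imread("pics/scene0.png").astype(int);b=eyes.grab_frame("scene")[:,:,::-1];cv2.imwrite("pics/s14.png",b)
for nm,(u,v) in dict(cap=(394.5,188.4)).items():
    print(a[184:196,390:400].mean(2).astype(int).tolist());print(b[184:196,390:400].astype(int).mean(2).astype(int).tolist())
```

```text
[ 0.4944 -0.2191  0.2621] [-0.1935  0.6062  0.0807] 0.051057589070722845
[[323.6518 243.3034]
 [323.5377 214.239 ]
 [323.6518 243.3034]]
 :+#############################################################################
 -*#############################################################################
-+##############################################################################
+########################################%##%###################################
*################################%%%%%@%%%%%%%%%################################
#############################%%%@%@%@@%@%%@@@@@@@%%%############################
###########################%%%@%@@@%@%@@@%%%@@@@@@@%%%##########################
########################%%%@@@@@@@@@@@@@@@@%@@@@@@@%@%%%########################
#######################%%%@@@@@%@@@@@@@@@@@@@@@%@@%%@@@%%#######################
######################%%@@@@@@@@%@%@@@@%@@@%@@%@@%@@@@@@%%%#####################
#####################%%@@%@@@%@@@@@@%@%@%@@@@%%@@%@@@@@@%@%%####################
####################%%%@%@@@@%@%%%###%%%#####%%%%@%@@@@@@@%%############
[... 3040 characters left out ...]
, 146], [82, 35, 52, 54, 42, 51, 52, 81, 158, 150], [109, 34, 49, 48, 42, 43, 53, 90, 157, 156], [72, 39, 46, 46, 49, 47, 51, 97, 161, 155]]
[[14, 52, 133, 131, 132, 132, 126, 128, 123, 125], [124, 120, 130, 131, 134, 135, 135, 130, 127, 131], [131, 127, 114, 110, 112, 112, 122, 136, 136, 129], [129, 116, 89, 88, 90, 87, 91, 119, 140, 138], [133, 93, 79, 80, 83, 83, 79, 97, 140, 138], [180, 56, 78, 88, 88, 85, 83, 103, 138, 138], [155, 27, 56, 66, 75, 73, 66, 86, 143, 141], [103, 35, 52, 54, 60, 55, 55, 71, 150, 142], [87, 37, 54, 47, 48, 50, 45, 74, 162, 155], [79, 39, 49, 56, 48, 49, 55, 89, 163, 159], [79, 41, 50, 45, 52, 50, 49, 97, 162, 161], [59, 44, 50, 56, 51, 49, 59, 118, 166, 164]]
```

The pick hangs upright and centred in the stand, the clip is in the dish, and the hand is clear, so I'm handing in.

```bash
python3 -c "
from bench import r
print(r.hand_in())"
```

```text
the job is handed in; nothing more can be done
None
```

The job is handed in at about 35 s of the 72 s limit: the clip was pried off at about 10 N and lies in the dish, the pick hangs back in its stand, and I touched nothing else on the bench. The hand-in returned no verdict.

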